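# Deburr the bore of a lamp flange by feel

## Robot

A 6-joint arm with a two-finger parallel gripper is mounted at the origin on the work surface. World frame = base frame: x ahead of the robot, y to its left, z up, the work surface at z = 0. Lengths are in m, angles in rad, forces in N, time in s.
With the tool pointing down it reaches from about 0.425 to 0.95 m from the base axis. Payload 3.5 kg.
Tool frame: the origin (TCP) lies midway between the tips of the shut fingers; the grasp point (between the pads) lies 19 mm behind it; z points along the fingers, y is the line along which they close (so a half turn about z gives the same grasp; the last joint's range is limited). The gripper opens to 85 mm and grips with 20 to 120 N. Pads are 22 mm wide; open, the fingers measure 114 mm over their backs; the gripper's body (76 mm by 85 mm) begins 54 mm behind the grasp point. The pads swing forward as they close: fully open they stand 13 mm farther back than shut.
Start: joints at [0.961, 0.286, 1.577, -0, 1.279, -0.15], TCP at [0.3, 0.605, 0.231] pointing down, gripper open.
Joint ranges: [-2.77, 2.77], [-0.9, 2.22], [0.21, 2.48], [-1.53, 4.67], [0.24, 2.81], [-2.84, 2.84]. Speed limits (rad/s): [2.79, 2.79, 3.14, 3.14, 3.14, 3.14].

## Interface

Orientations are given as a unit quaternion [x, y, z, w].
In Python, from plant import * gives the robot as it stands.
- The arm moves only by the tool move_arm, never from a script. Its argument "moves" is a list of rows, each a list of 3 entries, a list of its own where there are three numbers: the opening, from 0 (shut) to 1 (fully open), then the shift along the tool's x, y, z in m, then the turn, a rotation vector about the tool's x, y, z in rad. A call has exactly 10 rows; each row shifts and turns the commanded pose from where the row before left it, along the tool's axes as they then stand; what a row does not reach is not made up. A row lasts 1/12 s, in which the tool goes at most 41.7 mm and 7.16 degrees, less where a joint would pass 70% of its speed; a pose out of reach is approached as far as the arm can. A call is refused whole if a number of a shift passes 0.0417 or a number of a turn 0.125, either way. A call with a gripper value outside its range is refused whole. The fingers move at their own pace and stop on an object; "grip_force" is the grip in N (left out, the last holds). Time passes only in rows, so rows that do not move let the fingers close, or fill a call up. It gives the time, the measured TCP pose, the force, the opening and the grip force at its end, in the units of the state.
- get_state(): the state, without advancing time (a new reading comes with each control period).
- read_camera(name): name is "scene" or "top" or "wrist"; returns the picture (480x640x3 uint8, red, green, blue); there is no depth.
- camera_params(name): a dict with "fx", "fy", "cx", "cy" (pixels), "rvec" (rotation vector, rad) and "tvec" (3), from world to camera coordinates, as OpenCV has them; the wrist camera has in their place "tool_from_camera" (4x4, takes a point from camera to tool coordinates, whose origin is the TCP and whose axes are the flange's). Camera axes: x right, y down, z forward; pixel columns grow to the right and rows downward; lengths in m; the calibration is good to about 2 mm. A picture is of the moment at which its call begins: read the wrist's pose just before it. camera_params takes no time and is no camera call.
- sign_off(): hands the job in; it is judged then, once.
The state is a dict: "time": time; "qpos": joint angles; "dq": joint speeds; "joint_efforts": joint torques, N m; "eef_pos": TCP position; "tcp_rot": TCP orientation; "contact_force": force on the tool from outside, world axes, zero at the start; "wrist_torque": the same for the moment, N m; "opening": opening from 0.0 (shut) to 1.0 (fully open); "finger_force": force on a finger pad.
Only numpy, scipy, OpenCV 4.12 (cv2) and the standard library are available. Lean on these libraries where they do the work, as an engineer would, in place of code of your own. Each camera call takes 0.05 s, during which the arm holds its last target. There are 200 camera calls.

## Task

Take the deburring tool out of its wooden block and, with the tool upright and its blade lowered halfway into the bore of the lamp flange, run the blade slowly round the whole bore edge: start at the dark lug, go clockwise seen from above, and carry on until you are back at the lug and a little past it, keeping the blade pressed outward on the edge all the way with a light steady push of about 5 N and never more than 12 N. Then hang the tool upright in its block again, collar down on the wood, let go, and leave everything else on the bench where it is.

Things in the scene. Friction and masses are not known exactly. Their poses are not given: they have to be found in the camera images.
- fixture: round grey work holder fixed to the bench, 144 mm across, with a plain aluminium lamp flange lying in it, which does not move under the blade. Origin: centre of the holder's underside, z up, +x towards the lug. Three small jaws (10 x 12 mm, tops at 54 mm) stand round the flange at 60, 180 and 300 degrees. Closed floor under the bore at 40 mm.
- nest_top (a point): point on the holder's axis, 60 mm up, level with the flange's flat top and the sharp edge of its 80 mm bore. The flange is 18 mm thick. The bore was cut off-centre: its axis is 2.5 mm from this point, in a direction that differs each time and is not given, so the edge must be found and followed by feel
- lug (a point): middle of the top of the dark steel lug (24 x 14 mm, 70 mm above the bench) that stands outside the flange on the holder's +x axis, 77 mm from the holder's axis; it is far larger and taller than the three jaws and marks where the cut starts and ends
- deburrer: hand deburring tool, about 0.23 kg, upright in the wooden block. Origin: centre of the underside of its collar (dark disc 41 mm across, 8 mm thick), z up along the handle. Below: a 10 mm shank, then a round tapered steel blade, 20 mm across at 27 mm under the origin, 12 mm across at its flat end 43 mm under. It cuts all round: the tool need not be turned as it travels.
- handle (a point): middle of the tool's square grey handle, 39 mm above the tool's origin; handle 26 x 26 mm, faces square to the tool's x and y axes, from the collar's top at 8 mm to 70 mm above the origin
- blade_tip (a point): centre of the flat lower end of the blade (12 mm across), on the blade's axis. The blade floats sideways on springs: it yields in any direction square to the handle, 3 N per mm, up to 5 mm, and springs back; this point moves with it
- block: wooden tool block fixed to the bench, 85 x 85 x 60 mm high, with one vertical through hole of 33 mm diameter in its middle; origin: centre of its underside. The tool hangs in the hole with its collar lying on the block's top, its origin then 60 mm above the block's origin.
- screwdriver: screwdriver with a red handle lying on the bench between the holder and the block; bystander, leave alone
- tape_roll: black roll of tape, 60 mm across, 22 mm high, on the bench near the robot; bystander
- spanner: open-ended steel spanner lying on the bench; bystander
- pliers: pliers with yellow grips lying on the bench; bystander
- bottle: white plastic bottle, 60 mm across, 130 mm high; bystander
- cap_large: black rubber lamp cap, 84 mm across, in the enamel tray; bystander
- cap_small: black rubber lamp cap, 60 mm across, in the enamel tray; bystander
Not all that is in view belongs to the job. Several things have the shape of the fixture; the one meant has the colours described above. There is more than one size of the block; the one meant has the size given above.

How it is judged:
On the way, in this order (a step that is already met when the one before it is completed fails the run):
1. the blade bears on the bore edge with more than 1 N at the lug, for 0.3 s (contact force between deburrer and fixture above 1 N and x of blade_tip in the frame of fixture between 0.0245 and 0.0395 m and y of blade_tip in the frame of fixture between -0.0075 and 0.0075 m and z of blade_tip in the frame of fixture between 0.043 and 0.0585 m), for 0.3 s.
2. the blade bears on the bore edge with more than 1 N 40 degrees clockwise of the lug, for 0.3 s (contact force between deburrer and fixture above 1 N and x of blade_tip in the frame of fixture between 0.017 and 0.032 m and y of blade_tip in the frame of fixture between -0.0281 and -0.0131 m and z of blade_tip in the frame of fixture between 0.043 and 0.0585 m), for 0.3 s.
3. the blade bears on the bore edge with more than 1 N 80 degrees clockwise of the lug, for 0.3 s (contact force between deburrer and fixture above 1 N and x of blade_tip in the frame of fixture between -0.0019 and 0.0131 m and y of blade_tip in the frame of fixture between -0.039 and -0.024 m and z of blade_tip in the frame of fixture between 0.043 and 0.0585 m), for 0.3 s.
4. the blade bears on the bore edge with more than 1 N 120 degrees clockwise of the lug, for 0.3 s (contact force between deburrer and fixture above 1 N and x of blade_tip in the frame of fixture between -0.0235 and -0.0085 m and y of blade_tip in the frame of fixture between -0.0352 and -0.0202 m and z of blade_tip in the frame of fixture between 0.043 and 0.0585 m), for 0.3 s.
5. the blade bears on the bore edge with more than 1 N 160 degrees clockwise of the lug, for 0.3 s (contact force between deburrer and fixture above 1 N and x of blade_tip in the frame of fixture between -0.0376 and -0.0226 m and y of blade_tip in the frame of fixture between -0.0184 and -0.0034 m and z of blade_tip in the frame of fixture between 0.043 and 0.0585 m), for 0.3 s.
6. the blade bears on the bore edge with more than 1 N 200 degrees clockwise of the lug, for 0.3 s (contact force between deburrer and fixture above 1 N and x of blade_tip in the frame of fixture between -0.0376 and -0.0226 m and y of blade_tip in the frame of fixture between 0.0034 and 0.0184 m and z of blade_tip in the frame of fixture between 0.043 and 0.0585 m), for 0.3 s.
7. the blade bears on the bore edge with more than 1 N 240 degrees clockwise of the lug, for 0.3 s (contact force between deburrer and fixture above 1 N and x of blade_tip in the frame of fixture between -0.0235 and -0.0085 m and y of blade_tip in the frame of fixture between 0.0202 and 0.0352 m and z of blade_tip in the frame of fixture between 0.043 and 0.0585 m), for 0.3 s.
8. the blade bears on the bore edge with more than 1 N 280 degrees clockwise of the lug, for 0.3 s (contact force between deburrer and fixture above 1 N and x of blade_tip in the frame of fixture between -0.0019 and 0.0131 m and y of blade_tip in the frame of fixture between 0.024 and 0.039 m and z of blade_tip in the frame of fixture between 0.043 and 0.0585 m), for 0.3 s.
9. the blade bears on the bore edge with more than 1 N 320 degrees clockwise of the lug, for 0.3 s (contact force between deburrer and fixture above 1 N and x of blade_tip in the frame of fixture between 0.017 and 0.032 m and y of blade_tip in the frame of fixture between 0.0131 and 0.0281 m and z of blade_tip in the frame of fixture between 0.043 and 0.0585 m), for 0.3 s.
10. the blade bears on the bore edge with more than 1 N at the lug again, the circle closed, for 0.3 s (all of step 1), for 0.3 s.
At the end, for the whole second after the job is handed in: after the blade has gone round the bore edge, clockwise from the lug and back to it, in contact, the tool stands in the block: its origin within 10 mm of the block's axis and 56 to 64 mm above the block's underside, within 0.1 rad of upright, at rest and let go (horizontal distance between deburrer and block below 0.01 m and z of deburrer in the frame of block between 0.056 and 0.064 m and angle between deburrer's own z axis and vertical below 0.1 rad and linear speed of deburrer below 0.02 m/s); the robot touches nothing.
It fails at once if the tool leans over by more than 0.35 rad (angle between deburrer's own z axis and vertical above 0.35 rad).
It fails at once if the tool is pressed on the flange or its holder with more than 12 N (contact force between deburrer and fixture above 12 N).
It fails at once if a bystander is moved by more than 30 mm (distance of any of screwdriver, tape_roll, spanner, pliers, bottle, cap_large, cap_small from where it was at the start of the episode above 0.03 m).
It also fails if it takes over 72 s, if anything falls off the work surface, if the arm or the gripper's body presses on something with over 40 N, if the wrist force passes 120 N, or if a joint passes its speed limit or range.

## Working session

There is one attempt and no reset: what is moved stays moved. The work goes in short steps, Python scripts to look and compute and a tool call to move; the robot and the scene stay as the last step left them, time stands still between calls to the robot, and variables do not carry over. Pictures are saved under pics/ and viewed, at most 10 in all, crops included, and the job is handed in when it is done.

Besides the shell and the picture viewer there is one more tool, called as name([rows], argument=value, ...), one row to a line, values as JSON. move_arm: Moves the arm, as the interface text tells. Its arguments: {"type":"object","properties":{"moves":{"type":"array"},"grip_force":{"type":"number"}},"required":["moves"]}

```bash
mkdir -p pics; ls
python3 - <<'E'
from plant import *
import cv2
s=get_state();print(s)
for n in("scene","top"):
    cv2.imwrite(f"pics/{n}0.png",read_camera(n)[:,:,::-1]);print(camera_params(n))
print(camera_params("wrist"))
E
```

```text
pics
{'time': 0.0, 'qpos': array([ 9.61000069e-01,  2.87190901e-01,  1.57820798e+00,  3.02965562e-05,
        1.27864061e+00, -1.50009224e-01]), 'dq': array([ 0.00081649,  0.00057406, -0.0013266 , -0.00013599, -0.0006941 ,
       -0.00129413]), 'joint_efforts': array([ 1.34750095e-03, -4.05986094e+01, -2.92624068e+01, -1.14464724e-04,
        5.93684745e-03,  9.98336560e-06]), 'eef_pos': array([0.29911513, 0.60434955, 0.22991361]), 'tcp_rot': array([ 2.27877938e-01,  9.73688938e-01, -1.13080988e-03, -4.67146643e-04]), 'contact_force': array([-0.58804984, -0.0183161 , -0.14623817]), 'wrist_torque': array([-0.03654285,  0.00030821, -0.01737064]), 'finger_force': 0.0, 'opening': 1.003519547234401}
{'fx': 602.1157571400652, 'fy': 602.1157571400652, 'cx': 330.5775315971992, 'cy': 240.19455389886255, 'rvec': array([ 0.94590997,  2.52921289, -0.96585921]), 'tvec': array([ 0.31912649, -0.27594295,  1.58358949])}
{'fx': 615.0456132538795, 'fy': 615.0456132538795, 'cx': 313.6218450539642, 'cy': 227.05226557444777, 'rvec': array([ 2.19295746, -2.13291518,  0.08171815]), 'tvec': array([0.14145722, 0.55219382, 1.41946527])}
{'fx': 367.39771756474056, 'fy': 367.39771756474056, 'cx': 321.92165759792226, 'cy': 235.60985372574112, 'tool_from_camera': array([[ 1.30301192e-03, -9.61912218e-01, -2.73355424e-01,
         6.79415530e-02],
       [ 9.99998924e-01,  1.06902628e-03,  1.00492273e-03,
        -3.97970695e-04],
       [-6.74423316e-04, -2.73356439e-01,  9.61912575e-01,
        -1.43224358e-01],
       [ 0.00000000e+00,  0.00000000e+00,  0.00000000e+00,
         1.00000000e+00]])}
```

View pics/scene0.png

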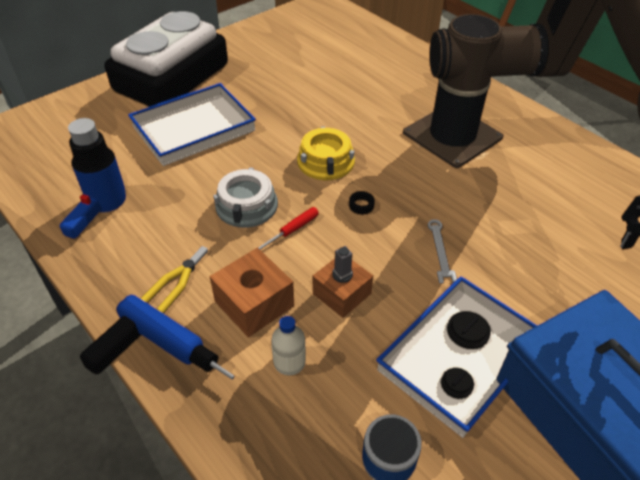

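View pics/top0.png

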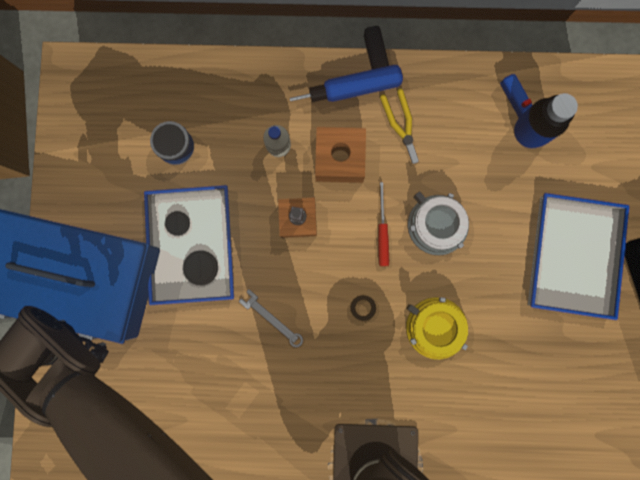

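The grey fixture is at scene (246,195) and top (439,223). The yellow one at scene (326,152), top (438,328) has the same shape but the wrong colour. The tool stands in the small block at scene (343,285), top (297,217). The large empty block at scene (252,290), top (341,152) is not the one meant. I'll confirm this in one enlarged crop.

```bash
cat > h.py <<'E'
import numpy as np, cv2
from scipy.spatial.transform import Rotation as R
from plant import *
def cam(name,s=None):
    p=camera_params(name);K=np.array([[p['fx'],0,p['cx']],[0,p['fy'],p['cy']],[0,0,1]])
    if name=='wrist':
        T=np.eye(4);T[:3,:3]=R.from_quat(s['tcp_rot']).as_matrix();T[:3,3]=s['eef_pos'];T=T@p['tool_from_camera']
        return K,T[:3,:3],T[:3,3]
    Rm=cv2.Rodrigues(p['rvec'])[0];return K,Rm.T,-Rm.T@p['tvec']
def ray(c,uv):
    K,Rw,o=c;d=Rw@np.linalg.inv(K)@np.array([uv[0],uv[1],1.]);return o,d/np.linalg.norm(d)
def onz(c,uv,z):
    o,d=ray(c,uv);return o+d*(z-o[2])/d[2]
def tri(rs):
    A=np.zeros((3,3));b=np.zeros(3)
    for o,d in rs:
        P=np.eye(3)-np.outer(d,d);A+=P;b+=P@o
    x=np.linalg.solve(A,b);return x,[np.linalg.norm((np.eye(3)-np.outer(d,d))@(x-o)) for o,d in rs]
E
python3 - <<'E'
from h import *
t=cv2.imread("pics/top0.png");s=cv2.imread("pics/scene0.png")
a=cv2.resize(t[110:370,270:480],None,fx=2.1,fy=2.1,interpolation=3)
b=cv2.resize(s[120:330,200:390],None,fx=1.85,fy=1.85,interpolation=3)
o=np.zeros((max(a.shape[0],b.shape[0]),a.shape[1]+b.shape[1],3),np.uint8);o[:a.shape[0],:a.shape[1]]=a;o[:b.shape[0],a.shape[1]:]=b
print(o.shape);cv2.imwrite("pics/crop1.png",o)
ct,cs=cam('top'),cam('scene')
print("cams",ct[2],cs[2])
print("handle top",tri([ray(ct,(297,213)),ray(cs,(343,252))]))
print("flange",tri([ray(ct,(440,223)),ray(cs,(246,187))]))
print("lug",tri([ray(ct,(418,200)),ray(cs,(237,207))]))
for uv in[(278,199),(315,199),(316,236),(280,236)]:print(onz(ct,uv,.06))
E
```

```text
(546, 793, 3)
cams [0.41079645 0.12623438 1.46803303] [1.09435343 0.72633135 0.98008941]
handle top (array([0.56867114, 0.19250329, 0.12386547]), [np.float64(0.0004494298224519054), np.float64(0.00044942982245192655)])
flange (array([ 0.56245842, -0.13406426,  0.05622456]), [np.float64(5.7236719419929654e-05), np.float64(5.7236719419917836e-05)])
lug (array([ 0.61647592, -0.08463252,  0.0639841 ]), [np.float64(0.004035212896192109), np.float64(0.004035212896192133)])
[0.60791319 0.24028128 0.06      ]
[0.61013989 0.15472581 0.06      ]
[0.52448731 0.14999239 0.06      ]
[0.5222406  0.23274561 0.06      ]
```

View pics/crop1.png

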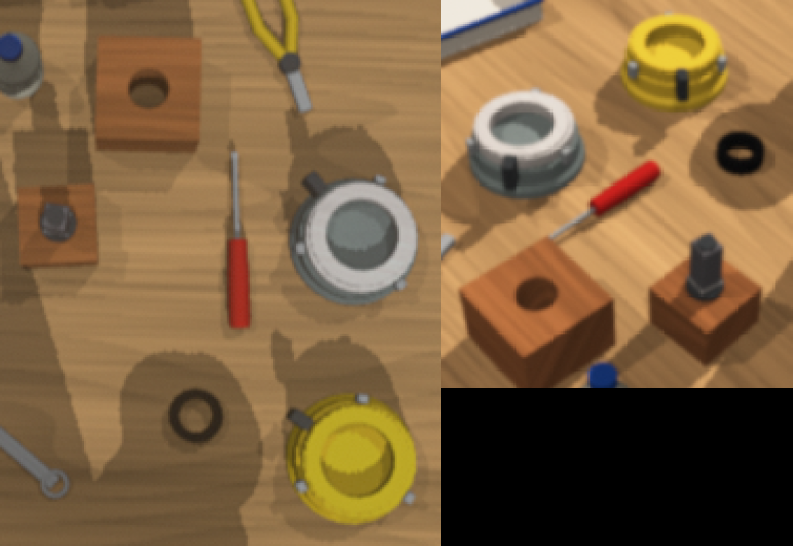

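Confirmed. The grey ring with the dark lug is the fixture, and its yellow twin is the decoy. The tool hangs in the small block with an 85 mm top, and the larger block is empty. I'm moving the wrist camera over the tool.

move_arm([
  [1,[-0.0325,-0.0192,0],[0,0,0]],
  [1,[-0.0325,-0.0192,0],[0,0,0]],
  [1,[-0.0325,-0.0192,0],[0,0,0]],
  [1,[-0.0325,-0.0192,0],[0,0,0]],
  [1,[-0.0325,-0.0192,0],[0,0,0]],
  [1,[-0.0325,-0.0192,0],[0,0,0]],
  [1,[-0.0325,-0.0192,0],[0,0,0]],
  [1,[-0.0325,-0.0192,-0.005],[0,0,0]],
  [1,[-0.0325,-0.0192,-0.005],[0,0,0]],
  [1,[-0.0325,-0.0192,-0.005],[0,0,0]],
])

```text
time: 0.93
eef_pos: [0.5059, 0.2868, 0.2459]
tcp_rot: [0.228, 0.974, -0.0, -0.0]
contact_force: [0.5, 0.5, 1.1]
opening: 1.0
finger_force: 0.0
```

move_arm([
  [1,[-0.0325,-0.0192,-0.01],[0,0,0]],
  [1,[-0.0325,-0.0192,-0.01],[0,0,0]],
  [1,[-0.03,-0.0192,0],[0,0,0]],
  [1,[0,0,0],[0,0,0]],
  [1,[0,0,0],[0,0,0]],
  [1,[0,0,0],[0,0,0]],
  [1,[0,0,0],[0,0,0]],
  [1,[0,0,0],[0,0,0]],
  [1,[0,0,0],[0,0,0]],
  [1,[0,0,0],[0,0,0]],
])

```text
time: 1.77
eef_pos: [0.5646, 0.1958, 0.2663]
tcp_rot: [0.227, 0.974, -0.0, -0.0]
contact_force: [0.2, 1.1, -0.3]
opening: 0.998
finger_force: 0.0
```

Run:
```python
from h import *
s=get_state();im=read_camera('wrist')[:,:,::-1]
np.save('A.npy',np.r_[s['eef_pos'],s['tcp_rot']]);cv2.imwrite('pics/wA.png',im);print(s['time'],s['eef_pos'],s['tcp_rot'],s['qpos'])
```

```text
1.7667 [0.56462016 0.19579493 0.26625627] [ 2.27105356e-01  9.73870194e-01 -1.09601540e-05 -5.06942993e-05] [ 1.64135747e-01  9.20433955e-02  1.73653139e+00  1.92383855e-05
  1.31311992e+00 -9.48456808e-01]
```

View pics/wA.png

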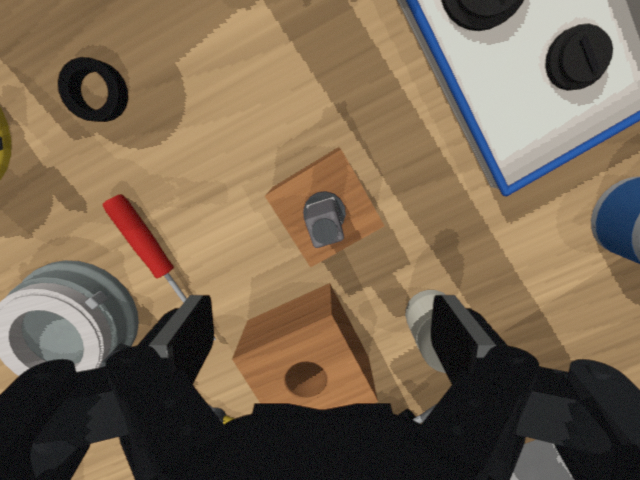

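Wrist view A shows the tool in the small block with its handle top near (323,232) and its collar at (325,208). The block-top corners are near (266,195), (340,150), (383,222) and (312,265). The grey fixture is at the left (60,330). Two more viewpoints next, halfway to the fixture and then over it.

move_arm([
  [1,[-0.0155,-0.033,0],[0,0,0]],
  [1,[-0.0155,-0.033,0],[0,0,0]],
  [1,[-0.0155,-0.033,0],[0,0,0]],
  [1,[-0.0155,-0.033,0],[0,0,0]],
  [1,[-0.0155,-0.033,0],[0,0,0]],
  [1,[0,0,0],[0,0,0]],
  [1,[0,0,0],[0,0,0]],
  [1,[0,0,0],[0,0,0]],
  [1,[0,0,0],[0,0,0]],
  [1,[0,0,0],[0,0,0]],
])

```text
time: 2.65
eef_pos: [0.5613, 0.014, 0.2663]
tcp_rot: [0.227, 0.974, 0.0, -0.0]
contact_force: [0.3, -0.4, 0.8]
opening: 1.002
finger_force: 0.0
```

Run:
```python
from h import *
s=get_state();im=read_camera('wrist')[:,:,::-1]
np.save('B.npy',np.r_[s['eef_pos'],s['tcp_rot']]);cv2.imwrite('pics/wB.png',im);print(s['time'],s['eef_pos'])
```

```text
2.65 [0.56132673 0.01402566 0.26630696]
```

move_arm([
  [1,[-0.0155,-0.033,0],[0,0,0]],
  [1,[-0.0155,-0.033,0],[0,0,0]],
  [1,[-0.0155,-0.033,0],[0,0,0]],
  [1,[-0.0155,-0.033,0],[0,0,0]],
  [1,[0,0,0],[0,0,0]],
  [1,[0,0,0],[0,0,0]],
  [1,[0,0,0],[0,0,0]],
  [1,[0,0,0],[0,0,0]],
  [1,[0,0,0],[0,0,0]],
  [1,[0,0,0],[0,0,0]],
])

```text
time: 3.53
eef_pos: [0.5585, -0.1319, 0.2664]
tcp_rot: [0.227, 0.974, 0.0, 0.0]
contact_force: [-0.8, 0.3, 0.3]
opening: 0.999
finger_force: 0.0
```

Run:
```python
from h import *
s=get_state();im=read_camera('wrist')[:,:,::-1]
np.save('C.npy',np.r_[s['eef_pos'],s['tcp_rot']]);cv2.imwrite('pics/wC.png',im);print(s['time'],s['eef_pos'])
a,b,c=[cv2.imread(f'pics/w{k}.png') for k in 'ABC']
def pose(k):
    v=np.load(k+'.npy');return dict(eef_pos=v[:3],tcp_rot=v[3:])
# project expected points
def proj(k,P):
    K,Rw,o=cam('wrist',pose(k));q=K@(Rw.T@(np.array(P)-o));return q[:2]/q[2]
cr=[]
for k,i,P in(('A',a,(.567,.192,.1)),('B',b,(.567,.192,.1)),('B',b,(.562,-.134,.06)),('C',c,(.562,-.134,.06))):
    u=proj(k,P).astype(int);h=65 if P[2]==.1 else 90
    x0,y0=max(u[0]-h,0),max(u[1]-h,0);x0=min(x0,640-2*h);print(k,P,u,'crop',x0,y0,'scale',300/(2*h))
    cr.append(cv2.resize(i[y0:y0+2*h,x0:x0+2*h],(300,300),interpolation=3))
cv2.imwrite('pics/crop2.png',np.vstack([np.hstack(cr[:2]),np.hstack(cr[2:])]))
```

```text
3.5333 [ 0.5584928  -0.13185145  0.26640695]
A (0.567, 0.192, 0.1) [319 217] crop 254 152 scale 2.3076923076923075
B (0.567, 0.192, 0.1) [523 124] crop 458 59 scale 2.3076923076923075
B (0.562, -0.134, 0.06) [191 268] crop 101 178 scale 1.6666666666666667
C (0.562, -0.134, 0.06) [321 208] crop 231 118 scale 1.6666666666666667
```

View pics/crop2.png

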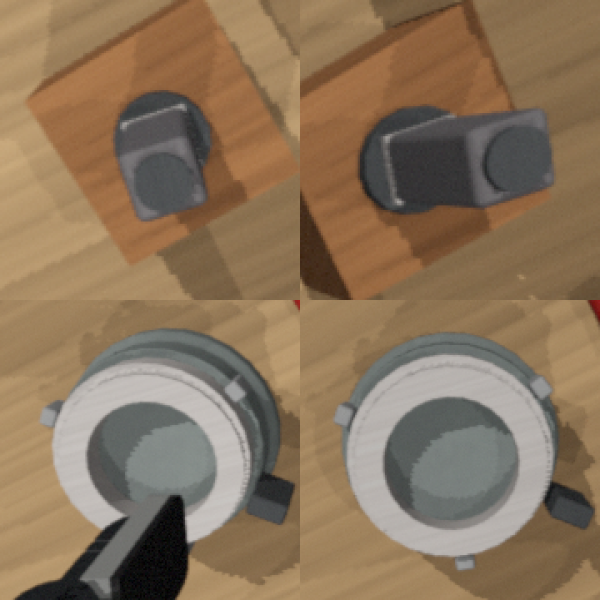

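The crop shows the handle's round top mark in A at crop (164,182) and in B at (219,160). The lug in C is at crop (270,205), opposite the jaw at (44,115), and the other jaws are at (241,86) and (165,262). Now I measure.

```bash
cat >> h.py <<'E'
def pose(k):
    v=np.load(k+'.npy');return dict(eef_pos=v[:3],tcp_rot=v[3:])
E
python3 - <<'E'
from h import *
cA,cB,cC=[cam('wrist',pose(k)) for k in 'ABC']
A=lambda u,v:(254+u/2.3077,152+v/2.3077)
B=lambda u,v:(458+u/2.3077,59+v/2.3077)
C=lambda u,v:(231+u/1.6667,118+v/1.6667)
Bf=lambda u,v:(101+u/1.6667,178+v/1.6667)
print('handle top',tri([ray(cA,A(164,182)),ray(cB,B(219,160))]))
for z,cc,ps in((.130,cA,[A(143,220),A(206,204)]),(.068,cA,[A(122,127),A(185,107)]),(.068,cB,[B(84,139),B(92,204)]),(.13,cB,[B(173,206),B(253,187)])):
    p=[onz(cc,x,z) for x in ps];d=p[1]-p[0];print('edge',z,np.degrees(np.arctan2(d[1],d[0]))%90,np.linalg.norm(d))
# collar dark-disc lower arc, manual points on the collar top rim
for cc,pts in((cA,[A(116,130),A(128,105),A(148,93),A(172,91),A(195,103),A(209,122)]),(cB,[B(62,170),B(63,145),B(78,120),B(107,107),B(130,107),B(92,208),B(72,194)])):
    q=np.array([onz(cc,p,.066)[:2] for p in pts]);M=np.c_[2*q,np.ones(len(q))];x=np.linalg.lstsq(M,(q**2).sum(1),rcond=None)[0];print('collar',x[:2],np.sqrt(x[2]+x[0]**2+x[1]**2))
# block corners
tops=[A(27,102),A(198,-5),A(300,174),A(133,265)]
q=np.array([onz(cA,p,.06) for p in tops]);print('blk',q[:,:2],q.mean(0),np.linalg.norm(q-np.roll(q,1,0),axis=1))
# flange
def ell(k,cc,x0,y0,h):
    im=cv2.imread(f'pics/w{k}.png')[y0:y0+h,x0:x0+h];hsv=cv2.cvtColor(im,cv2.COLOR_BGR2HSV)
    m=((hsv[...,2]>150)&(hsv[...,1]<40)).astype(np.uint8)*255
    m=cv2.morphologyEx(m,cv2.MORPH_OPEN,np.ones((5,5)))
    cs,hi=cv2.findContours(m,cv2.RETR_CCOMP,cv2.CHAIN_APPROX_NONE);out={}
    for c,hh in zip(cs,hi[0]):
        if cv2.contourArea(c)<1500:continue
        for nm,it in (('raw',0),):
            p=c[:,0].astype(float)+[x0,y0];q=np.array([onz(cc,u,.06)[:2] for u in p])
            for _ in range(6):
                M=np.c_[2*q,np.ones(len(q))];x=np.linalg.lstsq(M,(q**2).sum(1),rcond=None)[0];r=np.sqrt(x[2]+x[0]**2+x[1]**2)
                e=abs(np.linalg.norm(q-x[:2],axis=1)-r);q=q[e<max(.0006,2*np.median(e))]
            print(k,'hole' if hh[3]>=0 else 'outer',x[:2],r,len(q),np.median(e),'ellc',cv2.fitEllipse(p.astype(np.float32))[0])
ell('C',cC,215,105,210);ell('B',cB,95,170,190)
ct=cam('top');im=cv2.imread('pics/top0.png');
for n,p in dict(j180=C(44,115),j60=C(241,86),j300=C(165,262)).items():print(n,onz(cC,p,.054))
print('lugmid',onz(cC,C(272,207),.07))
for n,a,b in(('j?',(44,115),(-250,115)),):pass
print('jaw',tri([ray(cC,C(241,86)),ray(cB,Bf(235,88))]),'lug',tri([ray(cC,C(270,205)),ray(cB,Bf(271,193))]))
print('flange z: use ring outer-left/right via ellc')
E
```

```text
handle top (array([0.57198728, 0.19484289, 0.13263797]), [np.float64(0.00017176895657827705), np.float64(0.00017176895657829264)])
edge 0.13 78.71260760619747 0.022449758001271896
edge 0.068 81.64919129708633 0.02703085346456047
edge 0.068 78.28823484444102 0.02510614602693951
edge 0.13 77.33957356297327 0.025331575164946874
collar [0.57126304 0.19540082] 0.019875864842879846
collar [0.56991436 0.19350384] 0.019276873127281203
blk [[0.53363074 0.15082199]
 [0.52582237 0.23325019]
 [0.61211685 0.2403332 ]
 [0.61763555 0.15802174]] [0.57230138 0.19560678 0.06      ] [0.08431278 0.08279722 0.08658468 0.08249626]
C outer [ 0.56587747 -0.13738669] 0.059337980756283895 287 0.0002158068215531786 ellc (320.09429931640625, 210.80503845214844)
C hole [ 0.56903944 -0.13790104] 0.0402785764791126 223 0.0002197401592338652 ellc (321.1623840332031, 215.30039978027344)
B outer [ 0.56554208 -0.13645291] 0.05898954971965712 159 0.0002703100824485022 ellc (191.08090209960938, 269.7342834472656)
j180 [ 0.51664469 -0.18104947  0.054     ]
j60 [ 0.55190179 -0.07140236  0.054     ]
j300 [ 0.63027091 -0.15779914  0.054     ]
lugmid [ 0.62086425 -0.08474558  0.07      ]
jaw (array([ 0.55195262, -0.07115784,  0.05122515]), [np.float64(0.00037061699646940747), np.float64(0.00037061699646942004)]) lug (array([ 0.62336402, -0.08441806,  0.05305151]), [np.float64(0.0018437410614171943), np.float64(0.001843741061417112)])
flange z: use ring outer-left/right via ellc
```

Measurements:
- **Tool:** at (0.572, 0.195), faces at about 78.5° mod 90, handle top at z 0.13.
- **Fixture:** centre about (0.566, -0.137), yaw about 41.9°. The jaws agree.
- **Bore:** centre about (0.569, -0.138).

Going back to the tool.

move_arm([
  [1,[0.0147,0.0332,0],[0,0,0]],
  [1,[0.0147,0.0332,0],[0,0,0]],
  [1,[0.0147,0.0332,0],[0,0,0]],
  [1,[0.0147,0.0332,0],[0,0,0]],
  [1,[0.0147,0.0332,0],[0,0,0]],
  [1,[0.0147,0.0332,0],[0,0,0]],
  [1,[0.0147,0.0332,0],[0,0,0]],
  [1,[0.0147,0.0332,0],[0,0,0]],
  [1,[0.0147,0.0332,0],[0,0,0]],
  [1,[0,0,0],[0,0,-0.12]],
])

```text
time: 4.42
eef_pos: [0.5714, 0.1995, 0.2664]
tcp_rot: [0.165, 0.986, 0.001, -0.0]
contact_force: [-0.2, -1.1, -0.4]
opening: 1.003
finger_force: 0.0
```

move_arm([
  [1,[0,0,0],[0,0,-0.12]],
  [1,[0,0,0.02],[0,0,-0.017]],
  [1,[0,0,0.035],[0,0,0]],
  [1,[0,0,0.035],[0,0,0]],
  [1,[0,0,0.015],[0,0,0]],
  [1,[0,0,0],[0,0,0]],
  [1,[0,0,0],[0,0,0]],
  [1,[0,0,0],[0,0,0]],
  [1,[0,0,0],[0,0,0]],
  [1,[0,0,0],[0,0,0]],
])

```text
time: 5.25
eef_pos: [0.5737, 0.1936, 0.1638]
tcp_rot: [0.101, 0.995, 0.001, 0.002]
contact_force: [-0.5, -0.3, 0.6]
opening: 1.001
finger_force: 0.0
```

Run:
```python
from h import *
s=get_state();im=read_camera('wrist')[:,:,::-1]
np.save('D.npy',np.r_[s['eef_pos'],s['tcp_rot']]);cv2.imwrite('pics/wD.png',im)
Rm=R.from_quat(s['tcp_rot']).as_matrix();print(s['time'],s['eef_pos'],'yaw y',np.degrees(np.arctan2(Rm[1,1],Rm[0,1])))
print('to tool (tool axes)',Rm.T@(np.array([.572,.195,.082])-s['eef_pos']))
K,Rw,o=cam('wrist',s)
for p in((.572,.195,.13),(.572,.195,.068)):
    q=K@(Rw.T@(np.array(p)-o));print(q[:2]/q[2])
cv2.imwrite('pics/wDc.png',im[180:440,190:450])
```

```text
5.25 [0.57369518 0.19356579 0.16380713] yaw y 78.38747033612839
to tool (tool axes) [0.00227327 0.0009406  0.08180027]
[324.94631008 265.00770645]
[324.01219763 232.45930652]
```

View pics/wDc.png

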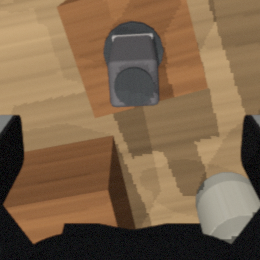

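The handle sits where I predicted, at crop (134,85), which is pixel (324,265). Before going down, I check the bottle's and large block's clearance.

Run:
```python
from h import *
ct,cs=cam('top'),cam('scene')
print('cap',tri([ray(ct,(274,132)),ray(cs,(288,323))]))
print('hole',tri([ray(ct,(341,151)),ray(cs,(252,279))]))
for uv in[(316,128),(365,128),(365,176),(316,178)]:print(onz(ct,uv,.09))
```

```text
cap (array([0.74866371, 0.25001532, 0.12387427]), [np.float64(0.0011734347797973139), np.float64(0.0011734347797971874)])
hole (array([0.71899936, 0.09931927, 0.07636275]), [np.float64(0.0022215594294101816), np.float64(0.002221559429409983)])
[0.7696743  0.15648803 0.09      ]
[0.77234002 0.04464573 0.09      ]
[0.66139914 0.04235114 0.09      ]
[0.65399631 0.15321692 0.09      ]
```

move_arm([
  [1,[0.001,0.0005,0.02],[0,0,0]],
  [1,[0.001,0.0005,0.025],[0,0,0]],
  [1,[0,0,0.025],[0,0,0]],
  [1,[0,0,0.012],[0,0,0]],
  [1,[0,0,0],[0,0,0]],
  [1,[0,0,0],[0,0,0]],
  [0,[0,0,0],[0,0,0]],
  [0,[0,0,0],[0,0,0]],
  [0,[0,0,0],[0,0,0]],
  [0,[0,0,0],[0,0,0]],
], grip_force=80)

```text
time: 6.13
eef_pos: [0.5714, 0.1948, 0.0807]
tcp_rot: [0.101, 0.995, 0.0, 0.001]
contact_force: [0.1, -0.4, -0.1]
opening: 0.457
finger_force: 0.0
```

move_arm([
  [0,[0,0,0],[0,0,0]],
  [0,[0,0,0],[0,0,0]],
  [0,[0,0,0],[0,0,0]],
  [0,[0,0,0],[0,0,0]],
  [0,[0,0,0],[0,0,0]],
  [0,[0,0,0],[0,0,0]],
  [0,[0,0,0],[0,0,0]],
  [0,[0,0,0],[0,0,0]],
  [0,[0,0,0],[0,0,0]],
  [0,[0,0,0],[0,0,0]],
])

```text
time: 6.97
eef_pos: [0.5714, 0.1948, 0.0804]
tcp_rot: [0.101, 0.995, 0.0, 0.001]
contact_force: [0.3, -0.3, 4.7]
opening: 0.297
finger_force: 77.5
```

Run:
```python
from h import *
s=get_state();im=read_camera('wrist')[:,:,::-1]
np.save('G.npy',np.r_[s['eef_pos'],s['tcp_rot']]);cv2.imwrite('pics/wG.png',im)
Rm=R.from_quat(s['tcp_rot']).as_matrix();print(s,'yaw y',np.degrees(np.arctan2(Rm[1,1],Rm[0,1])))
cv2.imwrite('pics/wGc.png',cv2.resize(im[180:440,190:450],None,fx=2,fy=2))
```

```text
{'time': 6.9667, 'qpos': array([ 1.60612859e-01,  2.96598769e-01,  1.86116905e+00, -4.62360549e-05,
        9.82058630e-01, -1.20740641e+00]), 'dq': array([-0.00149158,  0.00076595,  0.00117704,  0.00094373,  0.00027057,
        0.00155971]), 'joint_efforts': array([-1.91820092e-01, -3.36299908e+01, -2.27373862e+01,  3.09190815e-03,
       -1.23800193e-01,  3.65229578e-03]), 'eef_pos': array([0.57138736, 0.19477538, 0.08043074]), 'tcp_rot': array([1.01202116e-01, 9.94865494e-01, 2.10154592e-04, 8.57945452e-04]), 'contact_force': array([ 0.34801611, -0.27796307,  4.72269419]), 'wrist_torque': array([-0.02914664,  0.10116339,  0.0757932 ]), 'finger_force': 77.52864446374247, 'opening': 0.29691263574993826} yaw y 78.38322800744234
```

View pics/wGc.png

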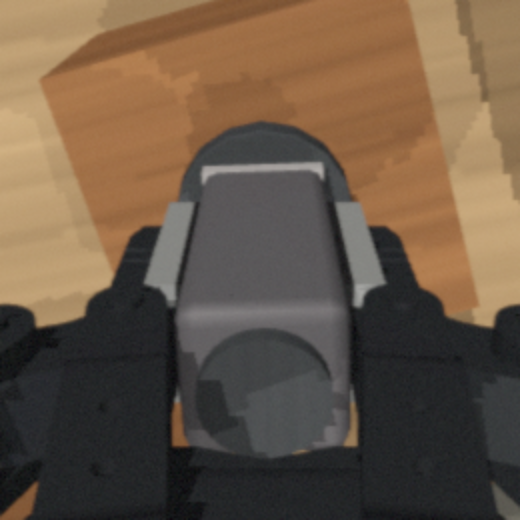

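The tool is gripped: opening 0.297, pads at 77 N. The handle's top mark is at crop (265,390), centred between the pads. I work out its offset along the tool x axis and lift at the same time.

Run:
```python
from h import *
s=pose('G');Rm=R.from_quat(s['tcp_rot']).as_matrix();c=cam('wrist',s)
f=lambda u,v:(190+u/2,180+v/2)
for p,z in((f(265,390),.13),(f(263,171),.068)):
    print(Rm.T@(onz(c,p,z)-s['eef_pos']))
q=np.array([onz(c,f(*p),.067)[:2] for p in((182,200),(188,178),(210,145),(235,129),(264,123),(295,129),(325,150),(342,180),(348,200))])
M=np.c_[2*q,np.ones(len(q))];x=np.linalg.lstsq(M,(q**2).sum(1),rcond=None)[0];print('collar',x[:2],np.sqrt(x[2]+x[0]**2+x[1]**2),Rm.T[:2,:2]@(x[:2]-s['eef_pos'][:2]))
```

```text
[-0.00159508 -0.00042467 -0.04956693]
[ 0.00982002 -0.00075462  0.01241397]
collar [0.56960007 0.1948188 ] 0.018768035409175238 [ 0.00175942 -0.00031736]
```

move_arm([
  [0,[0,0,-0.005],[0,0,0]],
  [0,[0,0,-0.01],[0,0,0]],
  [0,[0,0,-0.02],[0,0,0]],
  [0,[0,0,-0.02],[0,0,0]],
  [0,[0,0,-0.02],[0,0,0]],
  [0,[0,0,0],[0,0,0]],
  [0,[0,0,0],[0,0,0]],
  [0,[-0.002,-0.01,0],[0,0,0]],
  [0,[-0.004,-0.02,0],[0,0,0]],
  [0,[-0.005,-0.025,0],[0,0,0]],
])

```text
time: 7.85
eef_pos: [0.5685, 0.1383, 0.1517]
tcp_rot: [0.1, 0.995, -0.0, -0.002]
contact_force: [0.6, -0.4, -1.8]
opening: 0.298
finger_force: 77.1
```

move_arm([
  [0,[-0.006,-0.03,0],[0,0,0]],
  [0,[-0.006,-0.03,0],[0,0,0]],
  [0,[-0.006,-0.03,0],[0,0,0]],
  [0,[-0.006,-0.03,0],[0,0,0]],
  [0,[-0.006,-0.03,0],[0,0,0]],
  [0,[-0.006,-0.03,0],[0,0,0]],
  [0,[-0.006,-0.03,0],[0,0,0]],
  [0,[-0.005,-0.025,0],[0,0,0]],
  [0,[-0.004,-0.02,0],[0,0,0]],
  [0,[-0.002,-0.01,0],[0,0,0]],
])

```text
time: 8.68
eef_pos: [0.5671, -0.1343, 0.1519]
tcp_rot: [0.103, 0.995, 0.0, -0.002]
contact_force: [-0.5, 0.4, -2.1]
opening: 0.305
finger_force: 77.2
```

```bash
cat >> h.py <<'E'
def avg(n=4):
    F=[get_state()['contact_force']]
    for _ in range(n):
        read_camera('wrist');F.append(get_state()['contact_force'])
    return np.mean(F,0),np.std(F,0)
E
python3 - <<'E'
from h import *
F=avg(6);s=get_state();np.save('F0.npy',F[0]);print(s['time'],s['eef_pos'],F,s['tcp_rot'])
E
```

```text
8.9833 [ 0.5684986  -0.13037324  0.15370559] (array([ 0.14666237, -0.07041778, -2.08879931]), array([0.42542091, 0.47640995, 0.27197209])) [ 1.00595680e-01  9.94927136e-01  3.80107924e-04 -5.99407357e-04]
```

The tool hangs free in the gripper and the force baseline is stored. I shift toward the lug side inside the bore and lower the tip to about z 0.052.

move_arm([
  [0,[-0.004,0.0035,0],[0,0,0]],
  [0,[-0.004,0.0035,0],[0,0,0]],
  [0,[-0.004,0.0035,0],[0,0,0]],
  [0,[-0.004,0.0035,0],[0,0,0]],
  [0,[0,0,0.01],[0,0,0]],
  [0,[0,0,0.01],[0,0,0]],
  [0,[0,0,0.01],[0,0,0]],
  [0,[0,0,0.008],[0,0,0]],
  [0,[0,0,0],[0,0,0]],
  [0,[0,0,0],[0,0,0]],
])

```text
time: 9.82
eef_pos: [0.5864, -0.1211, 0.1148]
tcp_rot: [0.101, 0.995, 0.0, -0.001]
contact_force: [-0.0, 0.5, -1.6]
opening: 0.297
finger_force: 77.2
```

```bash
cat >> h.py <<'E'
YAW=np.radians(41.9)
def u(a): # a deg clockwise of lug
    t=YAW-np.radians(a);return np.array([np.cos(t),np.sin(t)])
def steps(P,C,pts):
    "P commanded/measured TCP xy; pts list of (angle cw, radius); prints tool-axis increments"
    s=get_state();Rm=R.from_quat(s['tcp_rot']).as_matrix()
    p=np.array(P)
    for a,r in pts:
        q=np.array(C)+r*u(a);d=Rm.T@np.r_[q-p,0]
        d=np.round(d[:2],4);p=p+(Rm@np.r_[d,0])[:2];print(a,r,list(d))
E
python3 - <<'E'
from h import *
s=get_state();F0=np.load('F0.npy');print(s['time'],s['eef_pos'],s['contact_force']-F0)
C=(.5675,-.1375);d=s['eef_pos'][:2]-C;print(np.linalg.norm(d),np.degrees(YAW-np.arctan2(d[1],d[0])))
steps(s['eef_pos'][:2],C,[(0,29),(0,30.5),(0,31.5),(0,32.2),(0,32.8)][0:0]+[(0,r/1000) for r in(29,30.5,31.5,32.2,32.8)])
E
```

```text
9.8167 [ 0.58642967 -0.12109982  0.11483887] [-0.16626415  0.61877247  0.50569026]
0.02504592646667567 0.9951886175160659
0 0.029 [np.float64(-0.002), np.float64(0.0034)]
0 0.0305 [np.float64(-0.0009), np.float64(0.0012)]
0 0.0315 [np.float64(-0.0006), np.float64(0.0009)]
0 0.0322 [np.float64(-0.0004), np.float64(0.0005)]
0 0.032799999999999996 [np.float64(-0.0004), np.float64(0.0005)]
```

move_arm([
  [0,[-0.001,0.0017,0],[0,0,0]],
  [0,[-0.001,0.0017,0],[0,0,0]],
  [0,[-0.0009,0.0012,0],[0,0,0]],
  [0,[-0.0006,0.0009,0],[0,0,0]],
  [0,[-0.0004,0.0005,0],[0,0,0]],
  [0,[-0.0004,0.0005,0],[0,0,0]],
  [0,[0,0,0],[0,0,0]],
  [0,[0,0,0],[0,0,0]],
  [0,[0,0,0],[0,0,0]],
  [0,[0,0,0],[0,0,0]],
])

```text
time: 10.65
eef_pos: [0.5928, -0.1157, 0.1163]
tcp_rot: [0.101, 0.995, 0.0, -0.0]
contact_force: [-0.4, -0.1, -2.4]
opening: 0.295
finger_force: 77.2
```

```bash
cat >> h.py <<'E'
def rep(C,n=5):
    F,sd=avg(n);F=F-np.load('F0.npy');s=get_state();d=s['eef_pos'][:2]-C;a=np.degrees(YAW-np.arctan2(d[1],d[0]))
    w=u(a);print('t',s['time'],'pos',s['eef_pos'],'a',a%360,'r',np.linalg.norm(d),'F',F,'Frad(out+)',-F[:2]@w,'Ftan(cw resist+)',-F[:2]@np.array([w[1],-w[0]]),'lean',2*np.hypot(*s['tcp_rot'][2:]))
    open('log.txt','a').write(' '.join(map(str,[*s['eef_pos'],*F]))+'\n');return s
E
python3 - <<'E'
from h import *
rep((.5675,-.1375))
E
```

```text
t 10.9 pos [ 0.59281949 -0.11571396  0.11627162] a 1.1897981836699008 r 0.03340222143505933 F [-0.44294752  0.14271034  0.30756494] Frad(out+) 0.242681836219098 Ftan(cw resist+) 0.39708219810455586 lean 0.0001237016363362916
```

No contact yet, so I go outward in small steps.

move_arm([
  [0,[-0.0003,0.0004,0],[0,0,0]],
  [0,[-0.0003,0.0004,0],[0,0,0]],
  [0,[-0.0003,0.0004,0],[0,0,0]],
  [0,[0,0,0],[0,0,0]],
  [0,[0,0,0],[0,0,0]],
  [0,[0,0,0],[0,0,0]],
  [0,[0,0,0],[0,0,0]],
  [0,[0,0,0],[0,0,0]],
  [0,[0,0,0],[0,0,0]],
  [0,[0,0,0],[0,0,0]],
])

```text
time: 11.73
eef_pos: [0.5938, -0.1148, 0.1162]
tcp_rot: [0.101, 0.995, -0.0, -0.0]
contact_force: [-2.4, -1.3, -2.2]
opening: 0.296
finger_force: 77.2
```

Run:
```python
from h import *
rep((.5675,-.1375))
```

```text
t 11.9833 pos [ 0.59389078 -0.11475773  0.11625759] a 1.1468582169949761 r 0.034837964605581896 F [-1.75397801 -1.77580443  0.40826851] Frad(out+) 2.4879369641309097 Ftan(cw resist+) -0.20022458167595136 lean 0.0002836895098194182
```

Contact: about 2.5 N at the lug, directed outward. I raise it to about 5 N and start clockwise.

Run:
```python
from h import *
s=get_state();steps(s['eef_pos'][:2],(.5688,-.1363),[(1.2,.0335),(1.2,.0338)]+[(1.2+2.4*k,.0338) for k in range(1,9)])
```

```text
1.2 0.0335 [np.float64(-0.0002), np.float64(0.0004)]
1.2 0.0338 [np.float64(-0.0002), np.float64(0.0002)]
3.5999999999999996 0.0338 [np.float64(-0.0011), np.float64(-0.0009)]
6.0 0.0338 [np.float64(-0.0011), np.float64(-0.0009)]
8.399999999999999 0.0338 [np.float64(-0.001), np.float64(-0.001)]
10.799999999999999 0.0338 [np.float64(-0.001), np.float64(-0.001)]
13.2 0.0338 [np.float64(-0.0009), np.float64(-0.0011)]
15.599999999999998 0.0338 [np.float64(-0.0009), np.float64(-0.0011)]
18.0 0.0338 [np.float64(-0.0009), np.float64(-0.0011)]
20.4 0.0338 [np.float64(-0.0008), np.float64(-0.0012)]
```

move_arm([
  [0,[-0.0002,0.0004,0],[0,0,0]],
  [0,[-0.0002,0.0002,0],[0,0,0]],
  [0,[-0.0011,-0.0009,0],[0,0,0]],
  [0,[-0.0011,-0.0009,0],[0,0,0]],
  [0,[-0.001,-0.001,0],[0,0,0]],
  [0,[-0.001,-0.001,0],[0,0,0]],
  [0,[-0.0009,-0.0011,0],[0,0,0]],
  [0,[-0.0009,-0.0011,0],[0,0,0]],
  [0,[-0.0009,-0.0011,0],[0,0,0]],
  [0,[-0.0008,-0.0012,0],[0,0,0]],
])

```text
time: 12.82
eef_pos: [0.6003, -0.1237, 0.1162]
tcp_rot: [0.101, 0.995, 0.0, -0.0]
contact_force: [-3.8, 1.1, -0.9]
opening: 0.295
finger_force: 77.3
```

Run:
```python
from h import *
C=(.5688,-.1363);s=rep(C,4)
steps(s['eef_pos'][:2],C,[(18+2.2*k,.0338) for k in range(1,11)])
```

```text
t 13.0167 pos [ 0.60037259 -0.12391491  0.11626858] a 20.48123790151839 r 0.03391487318215921 F [-3.95929274  0.36648477  0.8822572 ] Frad(out+) 3.552015751866945 Ftan(cw resist+) 1.7870350220513718 lean 4.296325538089945e-05
20.2 0.0338 [np.float64(0.0002), np.float64(0.0001)]
22.4 0.0338 [np.float64(-0.0007), np.float64(-0.0011)]
24.6 0.0338 [np.float64(-0.0007), np.float64(-0.0011)]
26.8 0.0338 [np.float64(-0.0006), np.float64(-0.0012)]
29.0 0.0338 [np.float64(-0.0005), np.float64(-0.0012)]
31.200000000000003 0.0338 [np.float64(-0.0005), np.float64(-0.0012)]
33.400000000000006 0.0338 [np.float64(-0.0005), np.float64(-0.0012)]
35.6 0.0338 [np.float64(-0.0004), np.float64(-0.0012)]
37.8 0.0338 [np.float64(-0.0004), np.float64(-0.0012)]
40.0 0.0338 [np.float64(-0.0003), np.float64(-0.0013)]
```

Run:
```python
from h import *
C=(.5695,-.1370);s=get_state()
p=s['eef_pos'][:2];d=p-np.array(C);print(np.degrees(YAW-np.arctan2(d[1],d[0])),np.linalg.norm(d))
steps(p,C,[(19+2.2*k,.0338) for k in range(1,11)])
```

```text
18.930743807353092 0.03353112177670818
21.2 0.0338 [np.float64(-0.001), np.float64(-0.001)]
23.4 0.0338 [np.float64(-0.0006), np.float64(-0.0011)]
25.6 0.0338 [np.float64(-0.0007), np.float64(-0.0011)]
27.8 0.0338 [np.float64(-0.0005), np.float64(-0.0012)]
30.0 0.0338 [np.float64(-0.0006), np.float64(-0.0011)]
32.2 0.0338 [np.float64(-0.0005), np.float64(-0.0012)]
34.400000000000006 0.0338 [np.float64(-0.0004), np.float64(-0.0013)]
36.6 0.0338 [np.float64(-0.0004), np.float64(-0.0012)]
38.8 0.0338 [np.float64(-0.0004), np.float64(-0.0012)]
41.0 0.0338 [np.float64(-0.0003), np.float64(-0.0013)]
```

move_arm([
  [0,[-0.001,-0.001,0],[0,0,0]],
  [0,[-0.0006,-0.0011,0],[0,0,0]],
  [0,[-0.0007,-0.0011,0],[0,0,0]],
  [0,[-0.0005,-0.0012,0],[0,0,0]],
  [0,[-0.0006,-0.0011,0],[0,0,0]],
  [0,[-0.0005,-0.0012,0],[0,0,0]],
  [0,[-0.0004,-0.0013,0],[0,0,0]],
  [0,[-0.0004,-0.0012,0],[0,0,0]],
  [0,[-0.0004,-0.0012,0],[0,0,0]],
  [0,[-0.0003,-0.0013,0],[0,0,0]],
])

```text
time: 13.85
eef_pos: [0.6034, -0.1364, 0.1163]
tcp_rot: [0.101, 0.995, 0.0, 0.0]
contact_force: [-3.1, 1.1, -1.4]
opening: 0.297
finger_force: 77.3
```

```bash
cat >> h.py <<'E'
def fit(R0=.0322,prior=(.5695,-.1370),w=.3):
    L=np.atleast_2d(np.loadtxt('log.txt'));L=L[1:]
    from scipy.optimize import least_squares
    def f(c):
        d=L[:,:2]-c;r=np.linalg.norm(d,axis=1);n=d/r[:,None];N=-(L[:,3:5]*n).sum(1)
        # blade centre after spring deflection lies on circle R0
        q=d+L[:,3:5]/3000;return np.r_[(np.linalg.norm(q,axis=1)-R0)*1e3,w*(c-np.array(prior))*1e3]
    x=least_squares(f,prior,x_scale=1e-3);print('C',x.x,'res',x.fun.round(2));return x.x
E
python3 - <<'E'
from h import *
C=(.5695,-.1370);s=rep(C,4);C=fit().round(4)
p=s['eef_pos'][:2];d=p-C;a=np.degrees(YAW-np.arctan2(d[1],d[0]));print(a)
steps(p,C,[(a+2*k,.0338) for k in range(1,11)])
E
```

```text
t 14.05 pos [ 0.60337362 -0.13656494  0.11635423] a 41.1641555728562 r 0.033876414923816676 F [-3.31129195  1.23515005  0.44741349] Frad(out+) 3.2951563865450195 Ftan(cw resist+) 1.277573638648455 lean 0.00031209343825332344
C [ 0.56997626 -0.13749159] res [-0.04 -0.06  0.12  0.14 -0.15]
40.29511082435106
42.29511082435106 0.0338 [np.float64(-0.0007), np.float64(-0.0011)]
44.29511082435106 0.0338 [np.float64(-0.0002), np.float64(-0.0011)]
46.29511082435106 0.0338 [np.float64(-0.0001), np.float64(-0.0012)]
48.29511082435106 0.0338 [np.float64(-0.0002), np.float64(-0.0012)]
50.29511082435106 0.0338 [np.float64(-0.0), np.float64(-0.0011)]
52.29511082435106 0.0338 [np.float64(-0.0001), np.float64(-0.0012)]
54.29511082435106 0.0338 [np.float64(0.0), np.float64(-0.0012)]
56.29511082435106 0.0338 [np.float64(0.0), np.float64(-0.0012)]
58.29511082435106 0.0338 [np.float64(0.0001), np.float64(-0.0012)]
60.29511082435106 0.0338 [np.float64(0.0001), np.float64(-0.0011)]
```

move_arm([
  [0,[-0.0007,-0.0011,0],[0,0,0]],
  [0,[-0.0003,-0.0011,0],[0,0,0]],
  [0,[-0.0002,-0.0012,0],[0,0,0]],
  [0,[-0.0002,-0.0012,0],[0,0,0]],
  [0,[0,-0.0012,0],[0,0,0]],
  [0,[-0.0001,-0.0012,0],[0,0,0]],
  [0,[0,-0.0012,0],[0,0,0]],
  [0,[0,-0.0012,0],[0,0,0]],
  [0,[0.0001,-0.0012,0],[0,0,0]],
  [0,[0.0001,-0.0012,0],[0,0,0]],
])

```text
time: 14.88
eef_pos: [0.6023, -0.1479, 0.1163]
tcp_rot: [0.101, 0.995, 0.001, 0.0]
contact_force: [-3.2, 3.9, -1.2]
opening: 0.299
finger_force: 77.3
```

```bash
cat >> h.py <<'E'
def go(a2=20,n=10,r=.0338):
    C=(.5695,-.1370);s=rep(C,4);C=fit().round(4)
    p=s['eef_pos'][:2];d=p-C;a=np.degrees(YAW-np.arctan2(d[1],d[0]))%360;print('now',a)
    steps(p,C,[(round(a+a2/n*k,1),r) for k in range(1,n+1)])
E
python3 -c "
from h import *
go(20)"
```

```text
t 15.0833 pos [ 0.60224822 -0.14820975  0.11636821] a 60.79612779208382 r 0.03461364117856639 F [-3.88091753  3.3187596   0.94707807] Frad(out+) 4.746556041468697 Ftan(cw resist+) 1.8830538737314773 lean 0.0002240110994336523
C [ 0.5700744  -0.13764991] res [ 0.   -0.08  0.03  0.09  0.17 -0.19]
now 60.164234449847015
62.2 0.0338 [np.float64(0.0002), np.float64(-0.0012)]
64.2 0.0338 [np.float64(0.0002), np.float64(-0.0011)]
66.2 0.0338 [np.float64(0.0003), np.float64(-0.0012)]
68.2 0.0338 [np.float64(0.0002), np.float64(-0.0011)]
70.2 0.0338 [np.float64(0.0003), np.float64(-0.0012)]
72.2 0.0338 [np.float64(0.0004), np.float64(-0.0011)]
74.2 0.0338 [np.float64(0.0004), np.float64(-0.0011)]
76.2 0.0338 [np.float64(0.0004), np.float64(-0.0011)]
78.2 0.0338 [np.float64(0.0005), np.float64(-0.0011)]
80.2 0.0338 [np.float64(0.0005), np.float64(-0.0011)]
```

Force is about 4.7 N outward with steady friction drag. I continue.

move_arm([
  [0,[0.0002,-0.0012,0],[0,0,0]],
  [0,[0.0002,-0.0011,0],[0,0,0]],
  [0,[0.0003,-0.0012,0],[0,0,0]],
  [0,[0.0002,-0.0011,0],[0,0,0]],
  [0,[0.0003,-0.0012,0],[0,0,0]],
  [0,[0.0004,-0.0011,0],[0,0,0]],
  [0,[0.0004,-0.0011,0],[0,0,0]],
  [0,[0.0004,-0.0011,0],[0,0,0]],
  [0,[0.0005,-0.0011,0],[0,0,0]],
  [0,[0.0005,-0.0011,0],[0,0,0]],
])

```text
time: 15.92
eef_pos: [0.5972, -0.1582, 0.1165]
tcp_rot: [0.101, 0.995, 0.001, 0.001]
contact_force: [-2.6, 5.0, -1.9]
opening: 0.294
finger_force: 77.4
```

```bash
python3 -c "
from h import *
go(20)"
```

```text
t 16.1167 pos [ 0.59713757 -0.15829376  0.11655723] a 79.51296980904786 r 0.034889243478005205 F [-2.54258715  4.50261074  0.90715374] Frad(out+) 4.762167868831945 Ftan(cw resist+) 2.014946660531083 lean 0.0018532266032187125
C [ 0.57013374 -0.13778777] res [ 0.06 -0.07 -0.02 -0.    0.13  0.19 -0.24]
now 79.06116408962237
81.1 0.0338 [np.float64(0.0007), np.float64(-0.001)]
83.1 0.0338 [np.float64(0.0005), np.float64(-0.0011)]
85.1 0.0338 [np.float64(0.0006), np.float64(-0.001)]
87.1 0.0338 [np.float64(0.0007), np.float64(-0.001)]
89.1 0.0338 [np.float64(0.0006), np.float64(-0.0009)]
91.1 0.0338 [np.float64(0.0007), np.float64(-0.001)]
93.1 0.0338 [np.float64(0.0008), np.float64(-0.0009)]
95.1 0.0338 [np.float64(0.0007), np.float64(-0.0009)]
97.1 0.0338 [np.float64(0.0008), np.float64(-0.0009)]
99.1 0.0338 [np.float64(0.0008), np.float64(-0.0008)]
```

The centre estimate is steady with residuals under 0.15 mm, so I lengthen the stretches to 40° per turn.

move_arm([
  [0,[0.0006,-0.001,0],[0,0,0]],
  [0,[0.0005,-0.0011,0],[0,0,0]],
  [0,[0.0006,-0.001,0],[0,0,0]],
  [0,[0.0007,-0.001,0],[0,0,0]],
  [0,[0.0006,-0.0009,0],[0,0,0]],
  [0,[0.0007,-0.001,0],[0,0,0]],
  [0,[0.0008,-0.0009,0],[0,0,0]],
  [0,[0.0007,-0.0009,0],[0,0,0]],
  [0,[0.0008,-0.0009,0],[0,0,0]],
  [0,[0.0008,-0.0008,0],[0,0,0]],
])

```text
time: 16.95
eef_pos: [0.5894, -0.166, 0.1169]
tcp_rot: [0.102, 0.995, 0.001, 0.002]
contact_force: [-1.0, 5.0, 0.1]
opening: 0.294
finger_force: 77.4
```

```bash
python3 -c "
from h import *
go(40,20)"
```

```text
t 17.15 pos [ 0.58924926 -0.16612195  0.11691785] a 97.75655778354357 r 0.035186952701347765 F [-1.23676348  4.87653653  0.92229004] Frad(out+) 4.730146507838076 Ftan(cw resist+) 1.7134486877603095 lean 0.0036943729445207685
C [ 0.57017698 -0.13795953] res [ 0.14 -0.04 -0.06 -0.09 -0.    0.24  0.2  -0.29]
now 97.78705211094423
99.8 0.0338 [np.float64(0.001), np.float64(-0.0007)]
101.8 0.0338 [np.float64(0.0008), np.float64(-0.0008)]
103.8 0.0338 [np.float64(0.0009), np.float64(-0.0008)]
105.8 0.0338 [np.float64(0.0009), np.float64(-0.0007)]
107.8 0.0338 [np.float64(0.001), np.float64(-0.0007)]
109.8 0.0338 [np.float64(0.001), np.float64(-0.0007)]
111.8 0.0338 [np.float64(0.0009), np.float64(-0.0006)]
113.8 0.0338 [np.float64(0.0011), np.float64(-0.0006)]
115.8 0.0338 [np.float64(0.001), np.float64(-0.0006)]
117.8 0.0338 [np.float64(0.0011), np.float64(-0.0005)]
119.8 0.0338 [np.float64(0.001), np.float64(-0.0005)]
121.8 0.0338 [np.float64(0.0011), np.float64(-0.0005)]
123.8 0.0338 [np.float64(0.0011), np.float64(-0.0004)]
125.8 0.0338 [np.float64(0.0011), np.float64(-0.0004)]
127.8 0.0338 [np.float64(0.0012), np.float64(-0.0003)]
129.8 0.0338 [np.float64(0.0011), np.float64(-0.0003)]
131.8 0.0338 [np.float64(0.0012), np.float64(-0.0003)]
133.8 0.0338 [np.float64(0.0011), np.float64(-0.0002)]
135.8 0.0338 [np.float64(0.0012), np.float64(-0.0002)]
137.8 0.0338 [np.float64(0.0011), np.float64(-0.0001)]
```

move_arm([
  [0,[0.001,-0.0008,0],[0,0,0]],
  [0,[0.0008,-0.0008,0.0002],[0,0,0]],
  [0,[0.0009,-0.0008,0],[0,0,0]],
  [0,[0.0009,-0.0007,0.0002],[0,0,0]],
  [0,[0.001,-0.0007,0],[0,0,0]],
  [0,[0.001,-0.0007,0],[0,0,0]],
  [0,[0.0009,-0.0006,0],[0,0,0]],
  [0,[0.0011,-0.0006,0],[0,0,0]],
  [0,[0.001,-0.0006,0],[0,0,0]],
  [0,[0.0011,-0.0005,0],[0,0,0]],
])

```text
time: 17.98
eef_pos: [0.5795, -0.1709, 0.117]
tcp_rot: [0.102, 0.995, 0.001, 0.003]
contact_force: [1.4, 5.4, 0.3]
opening: 0.293
finger_force: 77.5
```

```bash
cat >> h.py <<'E'
def fit(prior=(.5700,-.1377,.0322),w=.3):
    L=np.loadtxt('log.txt')[1:]
    from scipy.optimize import least_squares
    W=np.r_[np.full(max(0,len(L)-4),.5),np.ones(min(4,len(L)))]
    def f(c):
        q=L[:,:2]-c[:2]+L[:,3:5]/3000;return np.r_[W*(np.linalg.norm(q,axis=1)-c[2])*1e3,w*(c-np.array(prior))*1e3]
    x=least_squares(f,prior,x_scale=1e-3);print('C',x.x,'res',x.fun.round(2));fit.R=x.x[2];return x.x[:2]
def go(a2=20,n=10,defl=.0016):
    s=rep((.57,-.1377),3);C=fit().round(4);p=s['eef_pos'][:2];d=p-C;a=np.degrees(YAW-np.arctan2(d[1],d[0]))%360;print('now',a)
    r=fit.R+defl;steps(p,C,[(round(a+a2/n*k,1),round(r,4)) for k in range(1,n+1)])
E
python3 -c "
from h import *
go(40,20)"
```

```text
t 18.1333 pos [ 0.57934918 -0.17097566  0.11701592] a 116.2066753705812 r 0.034564091671824226 F [1.03126482 5.33547883 1.6314519 ] Frad(out+) 4.857644563357675 Ftan(cw resist+) 2.4360071459246484 lean 0.006611745406359673
C [ 0.5696553  -0.13804031  0.03264407] res [ 0.07  0.01  0.01 -0.06 -0.07  0.03  0.09 -0.1  -0.1   0.13]
now 115.58971571295207
117.6 0.0342 [np.float64(0.0011), np.float64(-0.0004)]
119.6 0.0342 [np.float64(0.0011), np.float64(-0.0005)]
121.6 0.0342 [np.float64(0.0011), np.float64(-0.0005)]
123.6 0.0342 [np.float64(0.0011), np.float64(-0.0004)]
125.6 0.0342 [np.float64(0.0012), np.float64(-0.0004)]
127.6 0.0342 [np.float64(0.0011), np.float64(-0.0003)]
129.6 0.0342 [np.float64(0.0012), np.float64(-0.0003)]
131.6 0.0342 [np.float64(0.0011), np.float64(-0.0003)]
133.6 0.0342 [np.float64(0.0012), np.float64(-0.0002)]
135.6 0.0342 [np.float64(0.0012), np.float64(-0.0002)]
137.6 0.0342 [np.float64(0.0012), np.float64(-0.0002)]
139.6 0.0342 [np.float64(0.0012), np.float64(-0.0001)]
141.6 0.0342 [np.float64(0.0011), np.float64(-0.0)]
143.6 0.0342 [np.float64(0.0012), np.float64(-0.0001)]
145.6 0.0342 [np.float64(0.0012), np.float64(0.0001)]
147.6 0.0342 [np.float64(0.0012), np.float64(0.0)]
149.6 0.0342 [np.float64(0.0012), np.float64(0.0001)]
151.6 0.0342 [np.float64(0.0012), np.float64(0.0002)]
153.6 0.0342 [np.float64(0.0012), np.float64(0.0002)]
155.6 0.0342 [np.float64(0.0011), np.float64(0.0002)]
```

move_arm([
  [0,[0.0011,-0.0004,0],[0,0,0]],
  [0,[0.0011,-0.0005,0.0002],[0,0,0]],
  [0,[0.0011,-0.0005,0],[0,0,0]],
  [0,[0.0011,-0.0004,0.0002],[0,0,0]],
  [0,[0.0012,-0.0004,0],[0,0,0]],
  [0,[0.0011,-0.0003,0.0002],[0,0,0]],
  [0,[0.0012,-0.0003,0],[0,0,0]],
  [0,[0.0011,-0.0003,0],[0,0,0]],
  [0,[0.0012,-0.0002,0],[0,0,0]],
  [0,[0.0012,-0.0002,0],[0,0,0]],
])

```text
time: 18.97
eef_pos: [0.5686, -0.1726, 0.1171]
tcp_rot: [0.102, 0.995, -0.0, 0.005]
contact_force: [2.9, 4.2, -1.6]
opening: 0.296
finger_force: 77.6
```

```bash
python3 -c "
from h import *
go(40,20)"
```

```text
t 19.1167 pos [ 0.56839004 -0.17259433  0.11706143] a 134.54164770079043 r 0.034931452120178924 F [1.88461954 4.37694689 0.91422413] Frad(out+) 4.459156099315332 Ftan(cw resist+) 1.6808871941432868 lean 0.00935986419782636
C [ 0.56933324 -0.138035    0.03291045] res [ 0.05  0.02  0.04 -0.01 -0.07 -0.04 -0.07  0.19 -0.2  -0.1   0.21]
now 133.40674500975007
135.4 0.0345 [np.float64(0.0012), np.float64(-0.0001)]
137.4 0.0345 [np.float64(0.0012), np.float64(-0.0001)]
139.4 0.0345 [np.float64(0.0012), np.float64(-0.0001)]
141.4 0.0345 [np.float64(0.0012), np.float64(-0.0001)]
143.4 0.0345 [np.float64(0.0012), np.float64(-0.0)]
145.4 0.0345 [np.float64(0.0012), np.float64(-0.0)]
147.4 0.0345 [np.float64(0.0012), np.float64(0.0)]
149.4 0.0345 [np.float64(0.0012), np.float64(0.0001)]
151.4 0.0345 [np.float64(0.0012), np.float64(0.0002)]
153.4 0.0345 [np.float64(0.0012), np.float64(0.0002)]
155.4 0.0345 [np.float64(0.0012), np.float64(0.0002)]
157.4 0.0345 [np.float64(0.0012), np.float64(0.0003)]
159.4 0.0345 [np.float64(0.0011), np.float64(0.0003)]
161.4 0.0345 [np.float64(0.0012), np.float64(0.0003)]
163.4 0.0345 [np.float64(0.0011), np.float64(0.0004)]
165.4 0.0345 [np.float64(0.0011), np.float64(0.0004)]
167.4 0.0345 [np.float64(0.0011), np.float64(0.0005)]
169.4 0.0345 [np.float64(0.0011), np.float64(0.0005)]
171.4 0.0345 [np.float64(0.0011), np.float64(0.0005)]
173.4 0.0345 [np.float64(0.0011), np.float64(0.0006)]
```

The gripper is slowly gaining a small lean (0.009 rad, blade toward +x), which explains the centre drift. I account for it at blade depth and take it out gradually.

```bash
cp log.txt log0.txt
cat >> h.py <<'E'
H=.063
def blade(s):
    z=R.from_quat(s['tcp_rot']).as_matrix()[:,2];return s['eef_pos'][:2]+H*z[:2],z
def go(a2=20,n=10,defl=.0016,k=3):
    F,sd=avg(k);F=F-np.load('F0.npy');s=get_state();p,z=blade(s)
    open('log.txt','a').write(' '.join(map(str,[*p,s['eef_pos'][2],*F]))+'\n')
    C=fit().round(4);d=p-C;a=np.degrees(YAW-np.arctan2(d[1],d[0]))%360;w=u(a)
    print('t',s['time'],'z',s['eef_pos'][2],'ang',a,'r',np.linalg.norm(d),'Fxy',np.hypot(*F[:2]),'Fz',F[2],'Frad',-F[:2]@w,'Ftan',-F[:2]@np.array([w[1],-w[0]]))
    Rm=R.from_quat(s['tcp_rot']).as_matrix();ax=np.cross(z,[0,0,-1]);print('tilt xy',z[:2],'correction rotvec tool',Rm.T@ax,'with shift',(Rm.T@np.r_[H*z[:2],0])[:2])
    r=round(fit.R+defl,4);steps(p,C,[(round(a+a2/n*i,1),r) for i in range(1,n+1)])
E
python3 - <<'E'
from h import *
L=np.loadtxt('log.txt');lean=[0,0,.0003,0,.0003,.0002,.0019,.0037,.0066,.0094][-len(L):]
L[:,0]+=H*np.array(lean);np.savetxt('log.txt',L)
print(len(L));go(20,10,.0016,0)
E
```

```text
9
C [ 0.56947104 -0.13814086  0.03286681] res [ 0.06  0.01  0.01 -0.06 -0.05 -0.02 -0.04  0.13  0.01 -0.16 -0.13  0.2 ]
t 19.1167 z 0.11706143233915532 ang 132.7691817202807 r 0.034567533332300004 Fxy 5.084387191014963 Fz 1.0496976685661201 Frad 4.948722264950074 Ftan 1.1666794986389502
tilt xy [ 0.00929504 -0.0010988 ] correction rotvec tool [0.00080616 0.00932498 0.        ] with shift [-5.87447984e-04  5.07858448e-05]
134.8 0.0345 [np.float64(0.0012), np.float64(-0.0001)]
136.8 0.0345 [np.float64(0.0012), np.float64(-0.0002)]
138.8 0.0345 [np.float64(0.0012), np.float64(-0.0001)]
140.8 0.0345 [np.float64(0.0012), np.float64(-0.0001)]
142.8 0.0345 [np.float64(0.0012), np.float64(-0.0)]
144.8 0.0345 [np.float64(0.0012), np.float64(-0.0)]
146.8 0.0345 [np.float64(0.0012), np.float64(0.0)]
148.8 0.0345 [np.float64(0.0012), np.float64(0.0001)]
150.8 0.0345 [np.float64(0.0012), np.float64(0.0001)]
152.8 0.0345 [np.float64(0.0012), np.float64(0.0002)]
```

move_arm([
  [0,[0.0011,-0.0001,0],[0,0.001,0]],
  [0,[0.0011,-0.0002,0],[0,0.001,0]],
  [0,[0.0012,-0.0001,0.0002],[0,0.001,0]],
  [0,[0.0011,-0.0001,0],[0,0.001,0]],
  [0,[0.0011,0,0.0002],[0,0.001,0]],
  [0,[0.0012,0,0],[0,0.001,0]],
  [0,[0.0011,0,0.0002],[0,0.001,0]],
  [0,[0.0011,0.0001,0],[0,0.001,0]],
  [0,[0.0012,0.0001,0],[0,0.001,0]],
  [0,[0.0012,0.0002,0],[0,0.001,0]],
])

```text
time: 19.95
eef_pos: [0.5583, -0.171, 0.117]
tcp_rot: [0.102, 0.995, -0.0, 0.001]
contact_force: [4.4, 3.9, -0.9]
opening: 0.297
finger_force: 77.7
```

```bash
python3 -c "
from h import *
go(40,20)"
```

```text
C [ 0.56922484 -0.13806487  0.03305111] res [ 0.03  0.01  0.03 -0.02 -0.02  0.   -0.07  0.02 -0.1   0.21 -0.23 -0.11
  0.26]
t 20.1 z 0.11706481656559788 ang 150.1391997865762 r 0.03468035508094726 Fxy 5.0851428315801295 Fz 1.0068117987589424 Frad 4.425543704182794 Ftan 2.504643795021323
tilt xy [ 0.0024379  -0.00072171] correction rotvec tool [-0.00021307  0.00253354  0.        ] with shift [-1.59612470e-04 -1.34235301e-05]
152.1 0.0347 [np.float64(0.0012), np.float64(0.0001)]
154.1 0.0347 [np.float64(0.0012), np.float64(0.0002)]
156.1 0.0347 [np.float64(0.0012), np.float64(0.0003)]
158.1 0.0347 [np.float64(0.0011), np.float64(0.0003)]
160.1 0.0347 [np.float64(0.0012), np.float64(0.0003)]
162.1 0.0347 [np.float64(0.0012), np.float64(0.0003)]
164.1 0.0347 [np.float64(0.0011), np.float64(0.0005)]
166.1 0.0347 [np.float64(0.0011), np.float64(0.0004)]
168.1 0.0347 [np.float64(0.0011), np.float64(0.0005)]
170.1 0.0347 [np.float64(0.0011), np.float64(0.0005)]
172.1 0.0347 [np.float64(0.0011), np.float64(0.0006)]
174.1 0.0347 [np.float64(0.0011), np.float64(0.0006)]
176.1 0.0347 [np.float64(0.001), np.float64(0.0006)]
178.1 0.0347 [np.float64(0.001), np.float64(0.0007)]
180.1 0.0347 [np.float64(0.001), np.float64(0.0007)]
182.1 0.0347 [np.float64(0.0009), np.float64(0.0007)]
184.1 0.0347 [np.float64(0.001), np.float64(0.0008)]
186.1 0.0347 [np.float64(0.0009), np.float64(0.0008)]
188.1 0.0347 [np.float64(0.0009), np.float64(0.0008)]
190.1 0.0347 [np.float64(0.0008), np.float64(0.0009)]
```

move_arm([
  [0,[0.0012,0.0001,0],[0,0.0005,0]],
  [0,[0.0012,0.0002,0],[0,0.0005,0]],
  [0,[0.0012,0.0003,0.0002],[0,0.0005,0]],
  [0,[0.0011,0.0003,0],[0,0.0005,0]],
  [0,[0.0011,0.0003,0.0002],[0,0.0005,0]],
  [0,[0.0012,0.0003,0],[0,0.0005,0]],
  [0,[0.0011,0.0005,0.0002],[0,0.0005,0]],
  [0,[0.0011,0.0004,0],[0,0.0005,0]],
  [0,[0.001,0.0005,0],[0,0.0005,0]],
  [0,[0.0011,0.0005,0],[0,0.0005,0]],
])

```text
time: 20.93
eef_pos: [0.5487, -0.1662, 0.1171]
tcp_rot: [0.102, 0.995, -0.001, 0.0]
contact_force: [4.9, 1.4, -1.2]
opening: 0.297
finger_force: 77.7
```

```bash
python3 -c "
from h import *
go(40,20)"
```

```text
C [ 0.56899634 -0.13795572  0.03322714] res [-0.01 -0.    0.06  0.01  0.02  0.02 -0.03 -0.04 -0.16  0.07  0.19 -0.3
 -0.08  0.31]
t 21.0833 z 0.11710514702447605 ang 167.816016164595 r 0.034844060926589746 Fxy 4.890168816059904 Fz 1.2331094276633738 Frad 4.402474927023446 Ftan 2.1288413671513027
tilt xy [-0.00021433 -0.001537  ] correction rotvec tool [-0.00154857  0.00010115  0.        ] with shift [-6.37257932e-06 -9.75600691e-05]
169.8 0.0348 [np.float64(0.0011), np.float64(0.0006)]
171.8 0.0348 [np.float64(0.0011), np.float64(0.0005)]
173.8 0.0348 [np.float64(0.001), np.float64(0.0006)]
175.8 0.0348 [np.float64(0.0011), np.float64(0.0006)]
177.8 0.0348 [np.float64(0.001), np.float64(0.0007)]
179.8 0.0348 [np.float64(0.001), np.float64(0.0007)]
181.8 0.0348 [np.float64(0.0009), np.float64(0.0007)]
183.8 0.0348 [np.float64(0.001), np.float64(0.0008)]
185.8 0.0348 [np.float64(0.0009), np.float64(0.0008)]
187.8 0.0348 [np.float64(0.0009), np.float64(0.0008)]
189.8 0.0348 [np.float64(0.0008), np.float64(0.0009)]
191.8 0.0348 [np.float64(0.0008), np.float64(0.0009)]
193.8 0.0348 [np.float64(0.0008), np.float64(0.0009)]
195.8 0.0348 [np.float64(0.0008), np.float64(0.001)]
197.8 0.0348 [np.float64(0.0007), np.float64(0.0009)]
199.8 0.0348 [np.float64(0.0007), np.float64(0.001)]
201.8 0.0348 [np.float64(0.0007), np.float64(0.001)]
203.8 0.0348 [np.float64(0.0006), np.float64(0.0011)]
205.8 0.0348 [np.float64(0.0006), np.float64(0.0011)]
207.8 0.0348 [np.float64(0.0005), np.float64(0.001)]
```

The effective radius suggests the tip may be a bit high, so I lower about 2 mm along the next stretch and pull the path in 0.5 mm to keep the push the same.

move_arm([
  [0,[0.001,0.0005,0.0002],[0,0,0]],
  [0,[0.001,0.0005,0.0002],[0,0,0]],
  [0,[0.001,0.0006,0.0002],[0,0,0]],
  [0,[0.001,0.0006,0.0002],[0,0,0]],
  [0,[0.001,0.0007,0.0002],[0,0,0]],
  [0,[0.0009,0.0007,0.0002],[0,0,0]],
  [0,[0.0009,0.0007,0.0002],[0,0,0]],
  [0,[0.0009,0.0008,0.0002],[0,0,0]],
  [0,[0.0009,0.0008,0.0002],[0,0,0]],
  [0,[0.0008,0.0008,0.0002],[0,0,0]],
])

```text
time: 21.92
eef_pos: [0.541, -0.1584, 0.1156]
tcp_rot: [0.102, 0.995, -0.002, 0.0]
contact_force: [5.1, 1.4, -0.7]
opening: 0.301
finger_force: 77.8
```

```bash
python3 -c "
from h import *
go(40,20)"
```

```text
C [ 0.56895111 -0.13793031  0.03326445] res [-0.02 -0.    0.06  0.02  0.02  0.03 -0.03 -0.03 -0.17  0.04  0.15  0.05
 -0.31 -0.07  0.32]
t 22.0667 z 0.11553037408185952 ang 185.83183301949643 r 0.034880843385988194 Fxy 4.828632329632693 Fz 1.8841997335209344 Frad 4.542283977723964 Ftan 1.6380923174492357
tilt xy [ 2.48169973e-05 -2.90328335e-03] correction rotvec tool [-0.0028384   0.00061087  0.        ] with shift [-3.84845345e-05 -1.78818397e-04]
187.8 0.0349 [np.float64(0.0009), np.float64(0.0008)]
189.8 0.0349 [np.float64(0.0008), np.float64(0.0009)]
191.8 0.0349 [np.float64(0.0009), np.float64(0.0009)]
193.8 0.0349 [np.float64(0.0008), np.float64(0.0009)]
195.8 0.0349 [np.float64(0.0007), np.float64(0.0009)]
197.8 0.0349 [np.float64(0.0008), np.float64(0.001)]
199.8 0.0349 [np.float64(0.0007), np.float64(0.001)]
201.8 0.0349 [np.float64(0.0006), np.float64(0.001)]
203.8 0.0349 [np.float64(0.0006), np.float64(0.0011)]
205.8 0.0349 [np.float64(0.0006), np.float64(0.0011)]
207.8 0.0349 [np.float64(0.0006), np.float64(0.001)]
209.8 0.0349 [np.float64(0.0005), np.float64(0.0011)]
211.8 0.0349 [np.float64(0.0004), np.float64(0.0012)]
213.8 0.0349 [np.float64(0.0005), np.float64(0.0011)]
215.8 0.0349 [np.float64(0.0004), np.float64(0.0012)]
217.8 0.0349 [np.float64(0.0003), np.float64(0.0011)]
219.8 0.0349 [np.float64(0.0003), np.float64(0.0012)]
221.8 0.0349 [np.float64(0.0003), np.float64(0.0012)]
223.8 0.0349 [np.float64(0.0002), np.float64(0.0012)]
225.8 0.0349 [np.float64(0.0002), np.float64(0.0012)]
```

move_arm([
  [0,[0.0009,0.0008,0],[-0.0003,0,0]],
  [0,[0.0008,0.0009,0],[-0.0003,0,0]],
  [0,[0.0009,0.0009,0],[-0.0003,0,0]],
  [0,[0.0008,0.0009,0],[-0.0003,0,0]],
  [0,[0.0007,0.0009,0],[-0.0003,0,0]],
  [0,[0.0008,0.001,0],[-0.0003,0,0]],
  [0,[0.0007,0.001,0],[-0.0003,0,0]],
  [0,[0.0006,0.001,0],[-0.0003,0,0]],
  [0,[0.0006,0.0011,0],[-0.0003,0,0]],
  [0,[0.0006,0.0011,0],[-0.0003,0,0]],
])

```text
time: 22.9
eef_pos: [0.5355, -0.1481, 0.1156]
tcp_rot: [0.101, 0.995, -0.001, 0.001]
contact_force: [5.0, -1.5, -1.1]
opening: 0.294
finger_force: 77.6
```

```bash
python3 -c "
from h import *
go(40,20)"
```

```text
C [ 0.56880103 -0.13780126  0.03340643] res [-0.08 -0.03  0.06  0.04  0.05  0.06 -0.02 -0.03 -0.09 -0.02  0.03 -0.13
  0.25 -0.36 -0.03  0.36]
t 23.05 z 0.11557623093045238 ang 205.2677512929342 r 0.03510107290439272 Fxy 4.865412841260908 Fz 2.012861761523581 Frad 4.348647732821881 Ftan 2.1820873061657386
tilt xy [-0.0003056  -0.00082978] correction rotvec tool [-0.00087437 -0.00013194  0.        ] with shift [ 8.31201281e-06 -5.50852802e-05]
207.3 0.035 [np.float64(0.0005), np.float64(0.0012)]
209.3 0.035 [np.float64(0.0005), np.float64(0.0011)]
211.3 0.035 [np.float64(0.0005), np.float64(0.0011)]
213.3 0.035 [np.float64(0.0004), np.float64(0.0011)]
215.3 0.035 [np.float64(0.0004), np.float64(0.0012)]
217.3 0.035 [np.float64(0.0004), np.float64(0.0011)]
219.3 0.035 [np.float64(0.0003), np.float64(0.0012)]
221.3 0.035 [np.float64(0.0003), np.float64(0.0012)]
223.3 0.035 [np.float64(0.0002), np.float64(0.0012)]
225.3 0.035 [np.float64(0.0002), np.float64(0.0012)]
227.3 0.035 [np.float64(0.0002), np.float64(0.0012)]
229.3 0.035 [np.float64(0.0001), np.float64(0.0012)]
231.3 0.035 [np.float64(0.0001), np.float64(0.0013)]
233.3 0.035 [np.float64(-0.0), np.float64(0.0012)]
235.3 0.035 [np.float64(-0.0), np.float64(0.0012)]
237.3 0.035 [np.float64(-0.0001), np.float64(0.0012)]
239.3 0.035 [np.float64(-0.0001), np.float64(0.0012)]
241.3 0.035 [np.float64(-0.0001), np.float64(0.0013)]
243.3 0.035 [np.float64(-0.0002), np.float64(0.0012)]
245.3 0.035 [np.float64(-0.0002), np.float64(0.0012)]
```

move_arm([
  [0,[0.0006,0.0012,0],[0,0,0]],
  [0,[0.0006,0.0011,0],[0,0,0]],
  [0,[0.0005,0.0011,0],[0,0,0]],
  [0,[0.0005,0.0011,0],[0,0,0]],
  [0,[0.0004,0.0012,0],[0,0,0]],
  [0,[0.0004,0.0011,0],[0,0,0]],
  [0,[0.0003,0.0012,0],[0,0,0]],
  [0,[0.0003,0.0012,0],[0,0,0]],
  [0,[0.0002,0.0012,0],[0,0,0]],
  [0,[0.0002,0.0012,0],[0,0,0]],
])

```text
time: 23.88
eef_pos: [0.5335, -0.1364, 0.1155]
tcp_rot: [0.101, 0.995, -0.001, -0.0]
contact_force: [4.3, -3.8, -0.4]
opening: 0.298
finger_force: 77.6
```

```bash
python3 -c "
from h import *
go(40,20)"
```

```text
C [ 0.56868018 -0.1376152   0.03353189] res [-0.16 -0.08  0.05  0.06  0.09  0.1   0.03  0.   -0.06  0.   -0.01 -0.24
  0.07  0.28 -0.4   0.03  0.4 ]
t 24.0333 z 0.11552806107399399 ang 223.88077556772012 r 0.035325566557925986 Fxy 5.260756331973677 Fz 1.6132415260749606 Frad 4.5139673362574735 Ftan 2.7017875696660054
tilt xy [-0.00078529 -0.00221915] correction rotvec tool [-0.00233178 -0.00032266  0.        ] with shift [ 2.03276793e-05 -1.46901733e-04]
225.9 0.0351 [np.float64(-0.0), np.float64(0.0013)]
227.9 0.0351 [np.float64(0.0001), np.float64(0.0012)]
229.9 0.0351 [np.float64(0.0001), np.float64(0.0012)]
231.9 0.0351 [np.float64(0.0001), np.float64(0.0012)]
233.9 0.0351 [np.float64(-0.0), np.float64(0.0012)]
235.9 0.0351 [np.float64(-0.0001), np.float64(0.0013)]
237.9 0.0351 [np.float64(-0.0), np.float64(0.0012)]
239.9 0.0351 [np.float64(-0.0001), np.float64(0.0012)]
241.9 0.0351 [np.float64(-0.0002), np.float64(0.0012)]
243.9 0.0351 [np.float64(-0.0002), np.float64(0.0012)]
245.9 0.0351 [np.float64(-0.0002), np.float64(0.0012)]
247.9 0.0351 [np.float64(-0.0003), np.float64(0.0012)]
249.9 0.0351 [np.float64(-0.0004), np.float64(0.0012)]
251.9 0.0351 [np.float64(-0.0003), np.float64(0.0012)]
253.9 0.0351 [np.float64(-0.0004), np.float64(0.0011)]
255.9 0.0351 [np.float64(-0.0005), np.float64(0.0012)]
257.9 0.0351 [np.float64(-0.0005), np.float64(0.0011)]
259.9 0.0351 [np.float64(-0.0005), np.float64(0.0011)]
261.9 0.0351 [np.float64(-0.0005), np.float64(0.0011)]
263.9 0.0351 [np.float64(-0.0007), np.float64(0.0011)]
```

move_arm([
  [0,[0.0001,0.0013,0],[-0.0003,0,0]],
  [0,[0.0001,0.0012,0],[-0.0003,0,0]],
  [0,[0.0001,0.0012,0],[-0.0003,0,0]],
  [0,[0.0001,0.0012,0],[-0.0003,0,0]],
  [0,[0,0.0012,0],[-0.0003,0,0]],
  [0,[0,0.0013,0],[-0.0003,0,0]],
  [0,[0,0.0012,0],[-0.0003,0,0]],
  [0,[-0.0001,0.0012,0],[-0.0003,0,0]],
  [0,[-0.0002,0.0012,0],[-0.0003,0,0]],
  [0,[-0.0002,0.0012,0],[-0.0003,0,0]],
])

```text
time: 24.87
eef_pos: [0.5357, -0.1249, 0.1155]
tcp_rot: [0.101, 0.995, -0.0, -0.001]
contact_force: [3.7, -4.7, -1.5]
opening: 0.298
finger_force: 77.6
```

```bash
python3 -c "
from h import *
go(40,20)"
```

```text
C [ 0.56865224 -0.13754564  0.03357254] res [-0.19 -0.1   0.05  0.06  0.1   0.12  0.04  0.02 -0.04  0.01 -0.   -0.26
  0.03  0.21  0.12 -0.4   0.05  0.41]
t 25.0167 z 0.11548837542750746 ang 242.97272387532416 r 0.035435216762342896 Fxy 5.862553255417166 Fz 1.3690292570039655 Frad 5.179435706728827 Ftan 2.746447966458651
tilt xy [-0.0011081  -0.00019918] correction rotvec tool [-0.0004176  -0.00104555  0.        ] with shift [ 6.58695357e-05 -2.63084934e-05]
245.0 0.0352 [np.float64(-0.0005), np.float64(0.0012)]
247.0 0.0352 [np.float64(-0.0002), np.float64(0.0012)]
249.0 0.0352 [np.float64(-0.0003), np.float64(0.0012)]
251.0 0.0352 [np.float64(-0.0004), np.float64(0.0012)]
253.0 0.0352 [np.float64(-0.0004), np.float64(0.0011)]
255.0 0.0352 [np.float64(-0.0004), np.float64(0.0012)]
257.0 0.0352 [np.float64(-0.0005), np.float64(0.0011)]
259.0 0.0352 [np.float64(-0.0005), np.float64(0.0011)]
261.0 0.0352 [np.float64(-0.0005), np.float64(0.0011)]
263.0 0.0352 [np.float64(-0.0006), np.float64(0.0011)]
265.0 0.0352 [np.float64(-0.0006), np.float64(0.0011)]
267.0 0.0352 [np.float64(-0.0007), np.float64(0.001)]
269.0 0.0352 [np.float64(-0.0007), np.float64(0.001)]
271.0 0.0352 [np.float64(-0.0007), np.float64(0.001)]
273.0 0.0352 [np.float64(-0.0008), np.float64(0.001)]
275.0 0.0352 [np.float64(-0.0008), np.float64(0.0009)]
277.0 0.0352 [np.float64(-0.0008), np.float64(0.0009)]
279.0 0.0352 [np.float64(-0.0009), np.float64(0.0009)]
281.0 0.0352 [np.float64(-0.0009), np.float64(0.0008)]
283.0 0.0352 [np.float64(-0.0009), np.float64(0.0008)]
```

move_arm([
  [0,[-0.0005,0.0012,0],[0,0,0]],
  [0,[-0.0003,0.0012,0],[0,0,0]],
  [0,[-0.0003,0.0012,0],[0,0,0]],
  [0,[-0.0004,0.0012,0],[0,0,0]],
  [0,[-0.0004,0.0011,0],[0,0,0]],
  [0,[-0.0004,0.0012,0],[0,0,0]],
  [0,[-0.0005,0.0011,0],[0,0,0]],
  [0,[-0.0005,0.0011,0],[0,0,0]],
  [0,[-0.0005,0.0011,0],[0,0,0]],
  [0,[-0.0006,0.0011,0],[0,0,0]],
])

```text
time: 25.85
eef_pos: [0.5415, -0.1149, 0.1152]
tcp_rot: [0.101, 0.995, -0.001, -0.002]
contact_force: [1.5, -5.7, -0.2]
opening: 0.295
finger_force: 77.7
```

```bash
python3 -c "
from h import *
go(40,20)"
```

```text
C [ 0.56860939 -0.13751913  0.03362267] res [-0.21 -0.11  0.04  0.06  0.1   0.12  0.04  0.   -0.06 -0.01 -0.03 -0.16
 -0.06  0.12  0.02  0.15 -0.42  0.05  0.43]
t 26.0 z 0.11517223462835315 ang 261.66319368456845 r 0.03538426109212063 Fxy 5.676559491007376 Fz 1.2887192988331746 Frad 4.921643408502264 Ftan 2.8285603784420337
tilt xy [-0.00327768 -0.00103382] correction rotvec tool [-0.00166893 -0.00300444  0.        ] with shift [ 0.00018928 -0.00010514]
263.7 0.0352 [np.float64(-0.0008), np.float64(0.001)]
265.7 0.0352 [np.float64(-0.0006), np.float64(0.0011)]
267.7 0.0352 [np.float64(-0.0007), np.float64(0.001)]
269.7 0.0352 [np.float64(-0.0007), np.float64(0.001)]
271.7 0.0352 [np.float64(-0.0007), np.float64(0.001)]
273.7 0.0352 [np.float64(-0.0008), np.float64(0.0009)]
275.7 0.0352 [np.float64(-0.0008), np.float64(0.0009)]
277.7 0.0352 [np.float64(-0.0009), np.float64(0.0009)]
279.7 0.0352 [np.float64(-0.0008), np.float64(0.0009)]
281.7 0.0352 [np.float64(-0.0009), np.float64(0.0008)]
283.7 0.0352 [np.float64(-0.001), np.float64(0.0008)]
285.7 0.0352 [np.float64(-0.0009), np.float64(0.0008)]
287.7 0.0352 [np.float64(-0.001), np.float64(0.0007)]
289.7 0.0352 [np.float64(-0.001), np.float64(0.0007)]
291.7 0.0352 [np.float64(-0.0011), np.float64(0.0007)]
293.7 0.0352 [np.float64(-0.001), np.float64(0.0006)]
295.7 0.0352 [np.float64(-0.0011), np.float64(0.0006)]
297.7 0.0352 [np.float64(-0.0011), np.float64(0.0006)]
299.7 0.0352 [np.float64(-0.0011), np.float64(0.0005)]
301.7 0.0352 [np.float64(-0.0011), np.float64(0.0005)]
```

move_arm([
  [0,[-0.0008,0.001,0],[-0.0002,-0.0004,0]],
  [0,[-0.0006,0.0011,0],[-0.0002,-0.0004,0]],
  [0,[-0.0007,0.001,0],[-0.0002,-0.0004,0]],
  [0,[-0.0007,0.001,0],[-0.0002,-0.0004,0]],
  [0,[-0.0007,0.001,0],[-0.0002,-0.0004,0]],
  [0,[-0.0008,0.0009,0],[-0.0002,-0.0004,0]],
  [0,[-0.0008,0.0009,0],[-0.0002,-0.0004,0]],
  [0,[-0.0008,0.0009,0],[-0.0002,-0.0004,0]],
  [0,[-0.0008,0.0009,0],[-0.0002,-0.0004,0]],
  [0,[-0.0008,0.0008,0],[-0.0002,-0.0004,0]],
])

```text
time: 26.83
eef_pos: [0.5499, -0.1074, 0.1148]
tcp_rot: [0.1, 0.995, -0.0, -0.001]
contact_force: [0.4, -7.3, -1.4]
opening: 0.297
finger_force: 77.8
```

```bash
python3 -c "
from h import *
go(40,20)"
```

```text
C [ 0.56859765 -0.13756343  0.03360821] res [-0.18 -0.09  0.06  0.07  0.1   0.11  0.03 -0.01 -0.07 -0.02 -0.04 -0.18
 -0.03  0.12  0.04  0.19 -0.08 -0.42  0.04  0.42]
t 26.9833 z 0.11476017957787207 ang 280.2297918662516 r 0.03556938608222335 Fxy 6.843827916223464 Fz 1.1597519408598984 Frad 6.090843493147166 Ftan 3.120834197593078
tilt xy [-0.00150738 -0.0003365 ] correction rotvec tool [-0.0006308 -0.0014098  0.       ] with shift [ 8.88170523e-05 -3.97401078e-05]
282.2 0.0352 [np.float64(-0.0011), np.float64(0.0005)]
284.2 0.0352 [np.float64(-0.001), np.float64(0.0008)]
286.2 0.0352 [np.float64(-0.001), np.float64(0.0008)]
288.2 0.0352 [np.float64(-0.0009), np.float64(0.0007)]
290.2 0.0352 [np.float64(-0.0011), np.float64(0.0007)]
292.2 0.0352 [np.float64(-0.001), np.float64(0.0007)]
294.2 0.0352 [np.float64(-0.0011), np.float64(0.0006)]
296.2 0.0352 [np.float64(-0.001), np.float64(0.0006)]
298.2 0.0352 [np.float64(-0.0011), np.float64(0.0005)]
300.2 0.0352 [np.float64(-0.0012), np.float64(0.0005)]
302.2 0.0352 [np.float64(-0.0011), np.float64(0.0005)]
304.2 0.0352 [np.float64(-0.0012), np.float64(0.0004)]
306.2 0.0352 [np.float64(-0.0011), np.float64(0.0004)]
308.2 0.0352 [np.float64(-0.0012), np.float64(0.0003)]
310.2 0.0352 [np.float64(-0.0012), np.float64(0.0003)]
312.2 0.0352 [np.float64(-0.0012), np.float64(0.0003)]
314.2 0.0352 [np.float64(-0.0012), np.float64(0.0002)]
316.2 0.0352 [np.float64(-0.0012), np.float64(0.0002)]
318.2 0.0352 [np.float64(-0.0012), np.float64(0.0001)]
320.2 0.0352 [np.float64(-0.0013), np.float64(0.0001)]
```

Force has crept to 6.8 N, so I ease inward a little.

move_arm([
  [0,[-0.0012,0.0005,0],[0,-0.0002,0]],
  [0,[-0.001,0.0006,0],[0,-0.0002,0]],
  [0,[-0.001,0.0007,0],[0,-0.0002,0]],
  [0,[-0.001,0.0007,0],[0,-0.0002,0]],
  [0,[-0.0011,0.0007,0],[0,-0.0002,0]],
  [0,[-0.001,0.0007,0],[0,-0.0002,0]],
  [0,[-0.0011,0.0006,0],[0,0,0]],
  [0,[-0.001,0.0006,0],[0,0,0]],
  [0,[-0.0011,0.0005,0],[0,0,0]],
  [0,[-0.0012,0.0005,0],[0,0,0]],
])

```text
time: 27.82
eef_pos: [0.5602, -0.1034, 0.114]
tcp_rot: [0.1, 0.995, -0.0, -0.002]
contact_force: [-1.0, -6.7, -1.0]
opening: 0.295
finger_force: 77.9
```

```bash
python3 -c "
from h import *
go(40,20)"
```

```text
C [ 0.56860947 -0.13759159  0.03358269] res [-0.17 -0.08  0.06  0.07  0.1   0.11  0.02 -0.01 -0.07 -0.02 -0.04 -0.17
 -0.02  0.08  0.08  0.24 -0.03 -0.1  -0.42  0.03  0.41]
t 27.9667 z 0.11399047035839649 ang 297.98897406761813 r 0.035376166799026 Fxy 6.523342306460937 Fz 1.4797495923744486 Frad 5.727247147632602 Ftan 3.1229209015274964
tilt xy [-0.00434668  0.00019622] correction rotvec tool [-0.0006748  -0.00429846  0.        ] with shift [ 2.70800267e-04 -4.25122411e-05]
300.0 0.0352 [np.float64(-0.0012), np.float64(0.0004)]
302.0 0.0352 [np.float64(-0.0011), np.float64(0.0004)]
304.0 0.0352 [np.float64(-0.0012), np.float64(0.0004)]
306.0 0.0352 [np.float64(-0.0012), np.float64(0.0004)]
308.0 0.0352 [np.float64(-0.0011), np.float64(0.0004)]
310.0 0.0352 [np.float64(-0.0012), np.float64(0.0003)]
312.0 0.0352 [np.float64(-0.0012), np.float64(0.0003)]
314.0 0.0352 [np.float64(-0.0012), np.float64(0.0002)]
316.0 0.0352 [np.float64(-0.0012), np.float64(0.0002)]
318.0 0.0352 [np.float64(-0.0013), np.float64(0.0001)]
320.0 0.0352 [np.float64(-0.0012), np.float64(0.0001)]
322.0 0.0352 [np.float64(-0.0012), np.float64(0.0)]
324.0 0.0352 [np.float64(-0.0012), np.float64(0.0)]
326.0 0.0352 [np.float64(-0.0013), np.float64(0.0)]
328.0 0.0352 [np.float64(-0.0012), np.float64(-0.0001)]
330.0 0.0352 [np.float64(-0.0012), np.float64(-0.0001)]
332.0 0.0352 [np.float64(-0.0012), np.float64(-0.0001)]
334.0 0.0352 [np.float64(-0.0013), np.float64(-0.0003)]
336.0 0.0352 [np.float64(-0.0012), np.float64(-0.0002)]
338.0 0.0352 [np.float64(-0.0012), np.float64(-0.0003)]
```

move_arm([
  [0,[-0.0012,0.0003,-0.0001],[-0.0001,-0.0005,0]],
  [0,[-0.0011,0.0003,-0.0001],[-0.0001,-0.0005,0]],
  [0,[-0.0012,0.0003,-0.0001],[-0.0001,-0.0005,0]],
  [0,[-0.0012,0.0003,-0.0001],[-0.0001,-0.0005,0]],
  [0,[-0.0011,0.0003,-0.0001],[-0.0001,-0.0005,0]],
  [0,[-0.0012,0.0003,-0.0001],[-0.0001,-0.0005,0]],
  [0,[-0.0012,0.0003,-0.0001],[0,-0.0005,0]],
  [0,[-0.0012,0.0002,-0.0001],[0,-0.0005,0]],
  [0,[-0.0012,0.0002,0],[0,-0.0005,0]],
  [0,[-0.0012,0.0001,0],[0,-0.0005,0]],
])

```text
time: 28.8
eef_pos: [0.571, -0.1026, 0.1139]
tcp_rot: [0.1, 0.995, 0.001, -0.002]
contact_force: [-3.4, -6.4, -1.0]
opening: 0.298
finger_force: 77.9
```

```bash
python3 -c "
from h import *
go(40,20)"
```

```text
C [ 0.56858    -0.13766592  0.03353826] res [-0.11 -0.03  0.1   0.1   0.12  0.11  0.02 -0.03 -0.09 -0.04 -0.06 -0.18
 -0.02  0.09  0.06  0.31  0.06  0.   -0.27 -0.43  0.01  0.4 ]
t 28.95 z 0.11388820108137565 ang 315.76810890452043 r 0.03529854775202396 Fxy 6.591724658452246 Fz 0.945192091570846 Frad 6.032082182119263 Ftan 2.657972633607558
tilt xy [-0.00302506  0.00139014] correction rotvec tool [ 0.00075851 -0.00324163  0.        ] with shift [2.04221457e-04 4.77859980e-05]
317.8 0.0351 [np.float64(-0.0013), np.float64(-0.0001)]
319.8 0.0351 [np.float64(-0.0012), np.float64(0.0001)]
321.8 0.0351 [np.float64(-0.0012), np.float64(0.0001)]
323.8 0.0351 [np.float64(-0.0012), np.float64(0.0)]
325.8 0.0351 [np.float64(-0.0013), np.float64(-0.0)]
327.8 0.0351 [np.float64(-0.0012), np.float64(-0.0001)]
329.8 0.0351 [np.float64(-0.0012), np.float64(-0.0001)]
331.8 0.0351 [np.float64(-0.0012), np.float64(-0.0002)]
333.8 0.0351 [np.float64(-0.0012), np.float64(-0.0002)]
335.8 0.0351 [np.float64(-0.0012), np.float64(-0.0002)]
337.8 0.0351 [np.float64(-0.0012), np.float64(-0.0003)]
339.8 0.0351 [np.float64(-0.0012), np.float64(-0.0003)]
341.8 0.0351 [np.float64(-0.0012), np.float64(-0.0004)]
343.8 0.0351 [np.float64(-0.0011), np.float64(-0.0004)]
345.8 0.0351 [np.float64(-0.0012), np.float64(-0.0004)]
347.8 0.0351 [np.float64(-0.0011), np.float64(-0.0005)]
349.8 0.0351 [np.float64(-0.0011), np.float64(-0.0005)]
351.8 0.0351 [np.float64(-0.0011), np.float64(-0.0006)]
353.8 0.0351 [np.float64(-0.0011), np.float64(-0.0006)]
355.8 0.0351 [np.float64(-0.001), np.float64(-0.0006)]
```

move_arm([
  [0,[-0.0012,-0.0001,0],[0,-0.0004,0]],
  [0,[-0.0012,-0.0001,0],[0,-0.0004,0]],
  [0,[-0.0012,-0.0001,0],[0,-0.0004,0]],
  [0,[-0.0012,-0.0001,0],[0,-0.0004,0]],
  [0,[-0.0012,-0.0001,0],[0,-0.0004,0]],
  [0,[-0.0012,-0.0002,0],[0,-0.0004,0]],
  [0,[-0.0012,-0.0002,0],[0,-0.0004,0]],
  [0,[-0.0012,-0.0002,0],[0,-0.0004,0]],
  [0,[-0.0012,-0.0002,0],[0,-0.0004,0]],
  [0,[-0.0012,-0.0003,0],[0,-0.0004,0]],
])

```text
time: 29.78
eef_pos: [0.5815, -0.1056, 0.1132]
tcp_rot: [0.1, 0.995, 0.001, -0.001]
contact_force: [-5.4, -3.9, -1.5]
opening: 0.302
finger_force: 78.0
```

```bash
python3 -c "
from h import *
go(40,20)"
```

```text
C [ 0.56854942 -0.13776392  0.03346514] res [-0.03  0.04  0.16  0.14  0.14  0.12  0.01 -0.04 -0.1  -0.05 -0.07 -0.18
 -0.02  0.11  0.1   0.21  0.2   0.16 -0.1  -0.41 -0.44 -0.02  0.38]
t 29.9333 z 0.11319229113064413 ang 333.86612281347686 r 0.034874756185253465 Fxy 6.151060228181526 Fz 0.942017744934244 Frad 5.363151062033032 Ftan 3.012001430366615
tilt xy [-0.00184266  0.00293851] correction rotvec tool [ 0.00251075 -0.00239299  0.        ] with shift [0.00015076 0.00015818]
335.9 0.0351 [np.float64(-0.0013), np.float64(-0.0)]
337.9 0.0351 [np.float64(-0.0012), np.float64(-0.0003)]
339.9 0.0351 [np.float64(-0.0011), np.float64(-0.0003)]
341.9 0.0351 [np.float64(-0.0012), np.float64(-0.0004)]
343.9 0.0351 [np.float64(-0.0012), np.float64(-0.0004)]
345.9 0.0351 [np.float64(-0.0011), np.float64(-0.0005)]
347.9 0.0351 [np.float64(-0.0011), np.float64(-0.0005)]
349.9 0.0351 [np.float64(-0.0011), np.float64(-0.0005)]
351.9 0.0351 [np.float64(-0.0011), np.float64(-0.0005)]
353.9 0.0351 [np.float64(-0.0011), np.float64(-0.0006)]
355.9 0.0351 [np.float64(-0.001), np.float64(-0.0007)]
357.9 0.0351 [np.float64(-0.001), np.float64(-0.0007)]
359.9 0.0351 [np.float64(-0.001), np.float64(-0.0007)]
361.9 0.0351 [np.float64(-0.001), np.float64(-0.0007)]
363.9 0.0351 [np.float64(-0.001), np.float64(-0.0008)]
365.9 0.0351 [np.float64(-0.0009), np.float64(-0.0008)]
367.9 0.0351 [np.float64(-0.0009), np.float64(-0.0008)]
369.9 0.0351 [np.float64(-0.0008), np.float64(-0.0009)]
371.9 0.0351 [np.float64(-0.0009), np.float64(-0.0009)]
373.9 0.0351 [np.float64(-0.0008), np.float64(-0.001)]
```

move_arm([
  [0,[-0.0012,-0.0003,-0.0001],[0.0003,-0.0002,0]],
  [0,[-0.0012,-0.0004,-0.0001],[0.0003,-0.0002,0]],
  [0,[-0.0011,-0.0004,-0.0001],[0.0003,-0.0002,0]],
  [0,[-0.0012,-0.0004,-0.0001],[0.0003,-0.0002,0]],
  [0,[-0.0011,-0.0004,-0.0001],[0.0003,-0.0002,0]],
  [0,[-0.0011,-0.0005,-0.0001],[0.0003,-0.0002,0]],
  [0,[-0.0011,-0.0006,-0.0001],[0.0003,-0.0002,0]],
  [0,[-0.0011,-0.0005,-0.0001],[0.0003,-0.0002,0]],
  [0,[-0.0011,-0.0006,-0.0001],[0.0003,-0.0002,0]],
  [0,[-0.001,-0.0006,-0.0001],[0.0003,-0.0002,0]],
])

```text
time: 30.77
eef_pos: [0.5912, -0.1115, 0.1137]
tcp_rot: [0.101, 0.995, 0.001, -0.001]
contact_force: [-4.6, -1.6, -1.3]
opening: 0.295
finger_force: 77.9
```

```bash
python3 -c "
from h import *
go(24,10)"
```

```text
C [ 0.56854837 -0.13779997  0.03343532] res [-0.    0.07  0.17  0.15  0.14  0.12  0.01 -0.04 -0.1  -0.06 -0.07 -0.18
 -0.01  0.12  0.12  0.23  0.13  0.23 -0.03 -0.35 -0.14 -0.44 -0.03  0.37]
t 30.9167 z 0.11368570334514427 ang 352.4873687492935 r 0.03481938770092446 Fxy 4.995103550497007 Fz 0.7409012729031419 Frad 4.489316889328346 Ftan 2.19022677989725
tilt xy [-0.00169935  0.00200939] correction rotvec tool [ 0.00162793 -0.00206768  0.        ] with shift [0.00013026 0.00010256]
354.9 0.035 [np.float64(-0.0014), np.float64(-0.0006)]
357.3 0.035 [np.float64(-0.0012), np.float64(-0.0008)]
359.7 0.035 [np.float64(-0.0012), np.float64(-0.0008)]
362.1 0.035 [np.float64(-0.0012), np.float64(-0.0009)]
364.5 0.035 [np.float64(-0.0011), np.float64(-0.0009)]
366.9 0.035 [np.float64(-0.0011), np.float64(-0.001)]
369.3 0.035 [np.float64(-0.001), np.float64(-0.0011)]
371.7 0.035 [np.float64(-0.001), np.float64(-0.001)]
374.1 0.035 [np.float64(-0.001), np.float64(-0.0011)]
376.5 0.035 [np.float64(-0.0009), np.float64(-0.0012)]
```

move_arm([
  [0,[-0.0012,-0.0007,0],[0,0,0]],
  [0,[-0.0011,-0.0007,0],[0,0,0]],
  [0,[-0.0011,-0.0007,0],[0,0,0]],
  [0,[-0.001,-0.0008,0],[0,0,0]],
  [0,[-0.001,-0.0008,0],[0,0,0]],
  [0,[-0.001,-0.0009,0],[0,0,0]],
  [0,[-0.0009,-0.0009,0],[0,0,0]],
  [0,[-0.0009,-0.0009,0],[0,0,0]],
  [0,[0,0,0],[0,0,0]],
  [0,[0,0,0],[0,0,0]],
])

```text
time: 31.75
eef_pos: [0.5976, -0.1187, 0.1134]
tcp_rot: [0.101, 0.995, 0.002, -0.002]
contact_force: [-5.9, -0.4, -0.7]
opening: 0.295
finger_force: 77.8
```

```bash
python3 -c "
from h import *
go(14,6)"
```

```text
C [ 0.56851278 -0.137845    0.03339297] res [ 0.05  0.11  0.21  0.18  0.17  0.13  0.02 -0.04 -0.1  -0.06 -0.08 -0.19
 -0.01  0.13  0.13  0.26  0.16  0.15  0.06 -0.25 -0.04 -0.27 -0.45 -0.04
  0.36]
t 31.9 z 0.11344386284532104 ang 8.092289594599091 r 0.0347704776118701 Fxy 5.774919519602467 Fz 1.0602269974050293 Frad 5.019690041808413 Ftan 2.855242081164929
tilt xy [-0.00289908  0.00361119] correction rotvec tool [ 0.00295613 -0.00356464  0.        ] with shift [0.00022457 0.00018623]
10.4 0.035 [np.float64(-0.0011), np.float64(-0.0008)]
12.8 0.035 [np.float64(-0.001), np.float64(-0.0011)]
15.1 0.035 [np.float64(-0.0009), np.float64(-0.0011)]
17.4 0.035 [np.float64(-0.0009), np.float64(-0.0011)]
19.8 0.035 [np.float64(-0.0008), np.float64(-0.0012)]
22.1 0.035 [np.float64(-0.0008), np.float64(-0.0012)]
```

The circle is closed and I'm past the lug. I carry on a little further, then back inward and lift out.

move_arm([
  [0,[-0.001,-0.001,0],[0,0,0]],
  [0,[-0.001,-0.0011,0],[0,0,0]],
  [0,[-0.0009,-0.0011,0],[0,0,0]],
  [0,[-0.0009,-0.0011,0],[0,0,0]],
  [0,[-0.0008,-0.0012,0],[0,0,0]],
  [0,[0.0028,-0.0018,0],[0,0,0]],
  [0,[0.004,-0.0027,0],[0,0,0]],
  [0,[0.004,-0.0027,0],[0,0,0]],
  [0,[0,0,0],[0,0,0]],
  [0,[0,0,0],[0,0,0]],
])

```text
time: 32.73
eef_pos: [0.5911, -0.1294, 0.1147]
tcp_rot: [0.102, 0.995, 0.002, 0.002]
contact_force: [-0.1, -0.0, -1.7]
opening: 0.299
finger_force: 77.6
```

move_arm([
  [0,[0,0,-0.01],[0,0,0]],
  [0,[0,0,-0.015],[0,0,0]],
  [0,[0,0,-0.015],[0,0,0]],
  [0,[0,0,-0.01],[0,0,0]],
  [0,[0,0,0],[0.001,-0.001,0]],
  [0,[0,0,0],[0.001,-0.001,0]],
  [0,[0,0,0],[0.001,-0.001,0]],
  [0,[0,0,0],[0,0,0]],
  [0,[0,0,0],[0,0,0]],
  [0,[0,0,0],[0,0,0]],
])

```text
time: 33.57
eef_pos: [0.5902, -0.129, 0.1632]
tcp_rot: [0.101, 0.995, 0.001, 0.001]
contact_force: [-0.7, -0.2, -2.6]
opening: 0.295
finger_force: 77.6
```

Run:
```python
from h import *
s=get_state();im=read_camera('wrist')[:,:,::-1];Rm=R.from_quat(s['tcp_rot']).as_matrix();g=pose('G')
print(s['time'],s['eef_pos'],Rm[:,2],s['contact_force']-np.load('F0.npy'))
print('to grasp xy tool axes',Rm.T@(g['eef_pos']-s['eef_pos']),'rot',(R.from_quat(s['tcp_rot']).inv()*R.from_quat(g['tcp_rot'])).as_rotvec())
a=cv2.imread('pics/wG.png')[180:440,190:450];cv2.imwrite('pics/cmp.png',np.hstack([a,im[180:440,190:450]]))
```

```text
33.5667 [ 0.59015036 -0.1290324   0.16320786] [ 0.0031088   0.00230936 -0.9999925 ] [-0.81875949 -0.11915192 -0.51982339]
to grasp xy tool axes [0.08384448 0.31314392 0.08346596] rot [ 0.00229633  0.00091539 -0.00015416]
```

View pics/cmp.png

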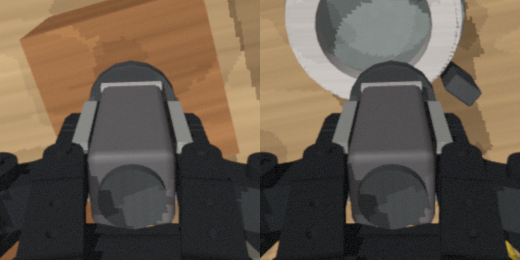

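The tool sits in the grip just as it did at the grasp (left: grasp image, right: now; handle-top mark at the same place in both halves). Back to the block.

move_arm([
  [0,[0.004,0.015,0],[0,0,0]],
  [0,[0.008,0.03,0],[0,0,0]],
  [0,[0.008,0.03,0],[0,0,0]],
  [0,[0.008,0.03,0],[0,0,0]],
  [0,[0.008,0.03,0],[0,0,0]],
  [0,[0.008,0.03,0],[0,0,0]],
  [0,[0.008,0.03,0],[0,0,0]],
  [0,[0.008,0.03,0],[0,0,0]],
  [0,[0.008,0.03,0],[0,0,0]],
  [0,[0.008,0.03,0],[0,0,0]],
])

```text
time: 34.45
eef_pos: [0.5728, 0.1675, 0.1645]
tcp_rot: [0.101, 0.995, 0.001, 0.002]
contact_force: [1.6, 0.6, -2.0]
opening: 0.298
finger_force: 77.5
```

move_arm([
  [0,[0.006,0.022,0],[0.002,0.001,0]],
  [0,[0.0018,0.0061,0],[0,0,0]],
  [0,[0,0,0],[0,0,0]],
  [0,[0,0,0],[0,0,0]],
  [0,[0,0,0],[0,0,0]],
  [0,[0,0,0],[0,0,0]],
  [0,[0,0,0],[0,0,0]],
  [0,[0,0,0],[0,0,0]],
  [0,[0,0,0],[0,0,0]],
  [0,[0,0,0],[0,0,0]],
])

```text
time: 35.28
eef_pos: [0.5717, 0.1939, 0.1646]
tcp_rot: [0.102, 0.995, 0.0, 0.002]
contact_force: [0.1, 0.3, -1.9]
opening: 0.295
finger_force: 77.7
```

```bash
cat > b.py <<'E'
from h import *
s=get_state();Rm=R.from_quat(s['tcp_rot']).as_matrix();g=pose('G')
print(s['time'],s['eef_pos'],Rm[:,2],s['contact_force']-np.load('F0.npy'))
print('to grasp xy tool axes',Rm.T@(g['eef_pos']-s['eef_pos']),'rot',(R.from_quat(s['tcp_rot']).inv()*R.from_quat(g['tcp_rot'])).as_rotvec())
E
python3 b.py
```

```text
35.2833 [0.57173709 0.19392033 0.16464877] [ 3.25440283e-03 -5.83356026e-05 -9.99994703e-01] [-0.07771091  0.42016162  0.1497861 ]
to grasp xy tool axes [0.00078482 0.00071604 0.0842164 ] rot [ 7.05152431e-06  1.53494454e-03 -8.73439056e-04]
```

move_arm([
  [0,[0.0008,0.0007,0.01],[0,0.0015,0]],
  [0,[0,0,0.015],[0,0,0]],
  [0,[0,0,0.015],[0,0,0]],
  [0,[0,0,0.015],[0,0,0]],
  [0,[0,0,0.013],[0,0,0]],
  [0,[0,0,0.007],[0,0,0]],
  [0,[0,0,0.005],[0,0,0]],
  [0,[0,0,0],[0,0,0]],
  [0,[0,0,0],[0,0,0]],
  [0,[0,0,0],[0,0,0]],
])

```text
time: 36.12
eef_pos: [0.5719, 0.1954, 0.0857]
tcp_rot: [0.101, 0.995, 0.0, 0.002]
contact_force: [-0.1, 0.5, -1.8]
opening: 0.299
finger_force: 77.6
```

```bash
python3 b.py
```

```text
36.1167 [0.5719182  0.19535396 0.08565025] [ 3.65692992e-03  5.37790731e-04 -9.99993169e-01] [-0.22354186  0.56486088  0.27167578]
to grasp xy tool axes [ 0.0004215  -0.00068027  0.00521722] rot [ 0.00067147  0.00180915 -0.00013152]
```

move_arm([
  [0,[0,0,0.001],[0,0,0]],
  [0,[0,0,0.001],[0,0,0]],
  [0,[0,0,0.001],[0,0,0]],
  [0,[0,0,0.001],[0,0,0]],
  [0,[0,0,0.0007],[0,0,0]],
  [0,[0,0,0.0005],[0,0,0]],
  [0,[0,0,0],[0,0,0]],
  [0,[0,0,0],[0,0,0]],
  [0,[0,0,0],[0,0,0]],
  [0,[0,0,0],[0,0,0]],
])

```text
time: 36.95
eef_pos: [0.5713, 0.1952, 0.0804]
tcp_rot: [0.101, 0.995, 0.0, 0.001]
contact_force: [-3.4, -0.1, 5.1]
opening: 0.294
finger_force: 78.3
```

```bash
python3 b.py
```

```text
36.95 [0.57127764 0.19524459 0.08042304] [ 1.78797072e-03  1.09797996e-04 -9.99998396e-01] [-3.51167286e+00 -6.17014635e-03  7.22735649e+00]
to grasp xy tool axes [-2.01991631e-04 -4.37495166e-04 -7.56237724e-06] rot [-1.24217374e-04  6.46955318e-05 -4.95737344e-05]
```

The collar is on the wood: z is back at its grasp value and the upward reaction is 7 N. Releasing and retreating straight up.

move_arm([
  [0.5,[0,0,0],[0,0,0]],
  [0.6,[0,0,0],[0,0,0]],
  [0.8,[0,0,0],[0,0,0]],
  [1,[0,0,0],[0,0,0]],
  [1,[0,0,0],[0,0,0]],
  [1,[0,0,0],[0,0,0]],
  [1,[0,0,0],[0,0,0]],
  [1,[0,0,0],[0,0,0]],
  [1,[0,0,0],[0,0,0]],
  [1,[0,0,0],[0,0,0]],
])

```text
time: 37.78
eef_pos: [0.5712, 0.1952, 0.0794]
tcp_rot: [0.101, 0.995, 0.0, 0.001]
contact_force: [0.2, 0.3, 0.4]
opening: 0.997
finger_force: 0.0
```

move_arm([
  [1,[0,0,-0.01],[0,0,0]],
  [1,[0,0,-0.02],[0,0,0]],
  [1,[0,0,-0.02],[0,0,0]],
  [1,[0,0,-0.02],[0,0,0]],
  [1,[0,0,-0.02],[0,0,0]],
  [1,[0,0,-0.02],[0,0,0]],
  [1,[0,0,-0.02],[0,0,0]],
  [1,[0,0,-0.01],[0,0,0]],
  [1,[0,0,0],[0,0,0]],
  [1,[0,0,0],[0,0,0]],
])

```text
time: 38.62
eef_pos: [0.571, 0.1952, 0.2199]
tcp_rot: [0.101, 0.995, 0.0, 0.001]
contact_force: [-0.1, -0.4, 0.2]
opening: 0.999
finger_force: 0.0
```

Run:
```python
from h import *
s=get_state();im=read_camera('wrist')[:,:,::-1];b=read_camera('scene')[:,:,::-1]
print(s['time'],s['eef_pos'],s['opening'],s['contact_force'])
cv2.imwrite('pics/end.png',np.hstack([cv2.resize(im[100:400,170:470],(400,400)),cv2.resize(b[130:400,200:470],(400,400))]))
```

```text
38.6167 [0.57102425 0.19520611 0.21991951] 0.9985422071791682 [-0.12750626 -0.3599893   0.21406328]
```

View pics/end.png

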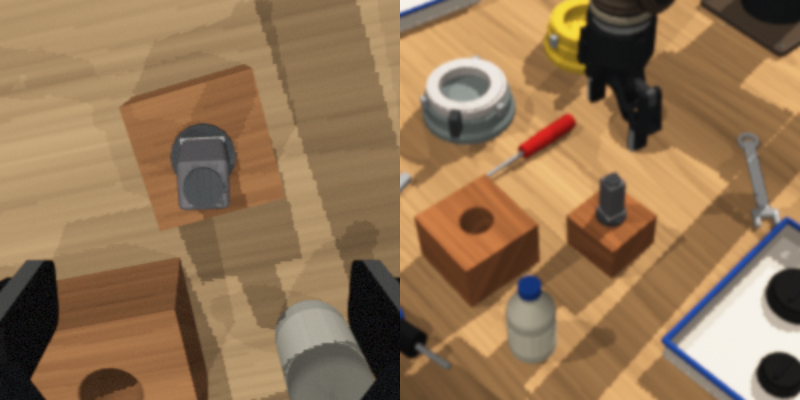

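The tool hangs upright in the small block, with its collar at (203,155) in the left half. The gripper is open and clear, and nothing else visible has moved.

```bash
python3 -c "
from plant import *
print(sign_off())"
```

```text
the job is handed in; nothing more can be done
None
```

The job is handed in: the blade went clockwise round the whole bore edge, from the lug back to it and about 15–20° past, at about 2.5 N at first touch and then roughly 3.5–7 N on my readings, and the tool hangs upright in its block, released; `sign_off` returned no verdict.

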